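# Set up the bain-marie for service

### The arm

A 7-joint arm with a two-finger parallel gripper is mounted at the origin on the work surface. World frame = base frame: x ahead of the robot, y to its left, z up, the work surface at z = 0. Lengths are in m, angles in rad, forces in N, time in s.
With the tool pointing down it reaches from about 0.35 to 0.9 m from the base axis. Payload 8.1 kg.
Tool frame: the origin (TCP) lies at the very end of the fingers, on their centre line; the grasp point (between the pads) lies 19 mm behind it (arm.grasp_offset is the distance from the TCP to the grasp point, in m); z points along the fingers, y is the direction in which the jaws open and shut (so a half turn about z gives the same grasp; the last joint's range is limited). The gripper opens to 92 mm and grips with 3 to 60 N. Pads are 19 mm wide; open, the fingers measure 130 mm over their backs; the gripper's body (75 mm by 190 mm) begins 47 mm behind the grasp point.
Start: joints at [-0.103, 0.434, 0.025, 1.573, -0.012, 1.134, -0.075], TCP at [0.625, -0, 0.227] pointing down, gripper open.
Joint ranges: [-2.62, 2.62], [-0.44, 2.09], [-1.27, 1.32], [0.08, 2.57], [-1.32, 4.46], [0.12, 2], [-2.74, 2.74]. Speed limits (rad/s): [2.22, 2.22, 3.01, 3.01, 3.14, 3.14, 3.14].

### API

Orientations are given as a rotation vector (axis times angle).
In Python, from cell import arm, eyes, workorder gives the robot as it stands.
- The arm moves only by the shell command python3 -m inch 'ROWS' [FORCE]. ROWS is JSON, a list that holds one entry, the list of rows, each a list of 5 numbers: the closure, from 0 (fully open) to 1 (shut), then the shift along the tool's x, y, z in mm, then the turn about the tool's z in degrees. A call has 1 to 12 rows; each row shifts and turns the pose as measured when the row begins, along the tool's axes as they then stand; what a row does not reach is not made up. A row lasts 1/10 s, in which the tool goes at most 50 mm and 8.59 degrees, less where a joint would pass 70% of its speed; a pose out of reach is approached as far as the arm can. A call with a gripper value outside its range is refused whole. The fingers move at their own pace and stop on an object; FORCE is the grip in N (left out, the last holds). Time passes only in rows, so rows that do not move let the fingers close. It gives the time, the measured TCP pose, the force and the opening at its end, in the units of the state.
- arm.observe(): the state, without advancing time (a new reading comes with each control period).
- eyes.get_image(name): name is "scene" or "side" or "wrist"; returns a dict with "frame" (480x640x3 uint8, blue, green, red), "intrinsics" (3x3 intrinsics, pixels), "rvec" (rotation vector, rad) and "tvec" (3), from world to camera coordinates, as OpenCV has them; the wrist camera has in their place "T_tool_cam" (4x4, takes a point from camera to tool coordinates, whose origin is the TCP and whose axes are the flange's). Camera axes: x right, y down, z forward; pixel columns grow to the right and rows downward; lengths in m; the calibration is good to about 2 mm. A picture is of the moment at which its call begins: read the wrist's pose just before it. There is no depth.
- workorder.sign_off(): hands the job in, once; it reports no verdict.
The state is a dict: "clock": time; "joints": joint angles; "dq": joint speeds; "joint_efforts": joint torques, N m; "position": TCP position; "ee_rot": TCP orientation; "force": force on the tool from outside, world axes, zero at the start; "ft_torque": the same for the moment, N m; "width": opening from 0.0 (shut) to 1.0 (fully open).
Only numpy, scipy, OpenCV 4.12 (cv2) and the standard library are available. Lean on these libraries where they do the work, as an engineer would, in place of code of your own. Each camera call takes 0.05 s, during which the arm holds its last target.

### The job

Set up the bain-marie: first shut its drain by working the brass taper plug home, pressing it down while you turn it clockwise until the handle is square across the drain pipe and the collar is down on the barrel, so that it holds when you let go. Then stand all the sauce jars upright on the floor of the tank, push the heat selector slide fully to its far stop (wet heat, the drop), and only with the drain shut and all the jars in turn the thermostat to the fifth mark after off. Leave the other things on the counter alone.

Things in the scene. Friction and masses are not known exactly. Their poses are not given: they have to be found in the camera images.
- bath: counter-top steel bain-marie, fixed, casing 320 (x) by 410 (y) mm, 165 high. Origin under its middle, x axis away from the robot, yaw within 0.1 rad. In this frame (mm): tank opening x -130 to 130, y -55 to 185, floor 80 high, rim 165, room for four jars two by two at 115 mm centres; control deck y -205 to -75; drain pipe from the right side, along -y, 42 high, to a brass cock
- tank_floor (a point): centre of the tank's inner floor, on the floor (bath frame x 0, y +65 mm); axes as the bath's
- drain_grip (a point): middle of the brass taper plug's T-handle; axis upright at x -20, y -320 mm in the bath frame, 115 mm outside the casing. Bar 80 long (this point's y), 12 thick (its x), 24 tall (12 above and below this point). Point 125 mm above the counter when loose, 115 when home. Below the handle a 16 mm stem and a 34 mm collar; barrel 46 across, its top 75 mm high
- drain_seat (a joint): depth of the taper plug in its hole, m: 0 loose (collar 10 mm above the barrel), 0.010 home, hard stop. Friction taper: pushed straight down it jams (25 N: about 0.006); pushed with 10 N or more while turning it goes home within a quarter turn and then stays by friction; turned without push it backs out. Turning takes up to 0.5 N m
- drain_turn (a joint): turn of the taper plug, rad, positive clockwise from above: 0 handle in line with the drain pipe (open), 1.57 square across it (shut); stops at -0.35 and 1.62
- selector (a joint): heat selector slide on the control deck, m: 0 at the near stop (dry heat, three bars), 0.060 at the far stop (wet heat, drop mark); moves along the bath's x axis, stays where it is left, friction 2 N
- selector_grip (a point): in the slide's grip, 196 mm above the counter; grip 14 (x) by 20 (y) mm, from 20 below to 14 above this point, on a 20 by 26 foot; moves along bath frame x from +5 (near stop) to +65 mm (far stop) at y -140
- thermostat (a joint): thermostat knob, rad, positive clockwise from above: 0 off (end stop, pointer towards the robot at the bold mark), then eight marks, one at each click, 0.524 rad (30 degrees) apart; the fifth is 2.618; end stop at the eighth. A sprung detent pulls it to the nearest click and holds it; about 0.1 N m takes it over a click
- thermostat_grip (a point): on the knob's axis, in its bar grip, 195 mm above the counter, at x -105, y -140 mm in the bath frame. Bar 50 long (this point's x; pointer line at its -x end), 14 thick (its y), from 20 below to 12 above this point, on a 52 mm disc
- jar1: sealed sauce jar, brown, paper band, steel lid; 66 mm across, 78 tall, lid 64 across and 16 deep, 0.2 to 0.4 kg. Origin under the middle of its foot. Three or four alike jars stand on the counter left of the bath
- jar2: another such jar
- jar3: another such jar
- jar4: another such jar
- spray: bystander: spray bottle, 70 mm across, 208 mm tall, beyond the jars; origin under its middle
- pot: bystander: lidded round steel pot, 94 mm across, 87 high, near the drain cock on the robot's side; origin under its middle. (A stack of pans at the robot's right and a brown basket at its left, both under 85 mm high, are fixed and out of the way)

How it is judged:
On the way, in this order (a step that is already met when the one before it is completed fails the run):
1. the drain plug is pressed home and shut (value of joint drain_seat above 0.008 m and value of joint drain_turn above 1.37 rad), for 0.3 s.
2. all the jars stand in the tank, the drain still shut (all of step 1 and x of jar1 in the frame of tank_floor between -0.12 and 0.12 m and y of jar1 in the frame of tank_floor between -0.11 and 0.11 m and z of jar1 in the frame of tank_floor between -0.01 and 0.01 m and angle between each of jar1, jar2, jar3, jar4's own z axis and vertical below 0.15 rad and x of jar2 in the frame of tank_floor between -0.12 and 0.12 m and y of jar2 in the frame of tank_floor between -0.11 and 0.11 m and z of jar2 in the frame of tank_floor between -0.01 and 0.01 m and x of jar3 in the frame of tank_floor between -0.12 and 0.12 m and y of jar3 in the frame of tank_floor between -0.11 and 0.11 m and z of jar3 in the frame of tank_floor between -0.01 and 0.01 m and x of jar4 in the frame of tank_floor between -0.12 and 0.12 m and y of jar4 in the frame of tank_floor between -0.11 and 0.11 m and z of jar4 in the frame of tank_floor between -0.01 and 0.01 m), for 0.3 s.
3. the thermostat is at the fifth mark, with the drain shut and the jars in (all of step 2 and value of joint thermostat between 2.468 and 2.768 rad), for 0.3 s.
At the end, for the whole second after the job is handed in: Plug over 8 mm down and its handle within 0.2 rad of square across; every jar stands in the tank, its foot within 10 mm of the floor, tilt under 0.15 rad; selector within 4 mm of its far stop; thermostat within 0.15 rad of the fifth mark; all let go (all of step 3 and value of joint selector above 0.056 m); the robot touches nothing.
It fails at once if the spray bottle is knocked about (distance of spray from where it was at the start of the episode above 0.03 m or angle between spray's own z axis and vertical above 0.4 rad).
It fails at once if the steel pot is knocked about (distance of pot from where it was at the start of the episode above 0.03 m or angle between pot's own z axis and vertical above 0.4 rad).
Of jar1, jar2, jar3, jar4 only 3 to 4 are there at a start; the rules pass over those that are not, and their reading is None.
At some moment in a run one of jar1, jar2, jar3, jar4 may be knocked a few centimetres aside while the robot is not near it.
It also fails if it takes over 210 s, if anything falls off the work surface, if the arm or the gripper's body presses on something with over 40 N, if the wrist force passes 120 N, or if a joint passes its speed limit or range.

## Working session

There is one attempt and no reset: what is moved stays moved. The work goes in short steps, Python scripts to look and compute and a shell command to move; the robot and the scene stay as the last step left them, time stands still between calls to the robot, and variables do not carry over. Pictures are saved under pics/ and viewed, and the job is handed in when it is done.

```bash
ls; mkdir -p pics
python3 - <<'E'
from cell import arm, eyes, workorder
import cv2
o=arm.observe(); print({k:(v if not hasattr(v,'round') else v) for k,v in o.items()})
print(arm.grasp_offset)
for n in ["scene","side","wrist"]:
    d=eyes.get_image(n); cv2.imwrite(f"pics/{n}0.png",d["frame"])
    print(n,d["intrinsics"],d.get("rvec"),d.get("tvec"),d.get("T_tool_cam"))
E
```

```text
pics
{'clock': 0.0, 'joints': array([-0.10259148,  0.435239  ,  0.02494386,  1.57408338, -0.01160272,
        1.13401675, -0.07512466]), 'dq': array([ 3.74749000e-04, -7.54403191e-05, -1.73536683e-03,  1.29064938e-03,
       -1.42104067e-03,  3.72298009e-05, -2.89565411e-04]), 'joint_efforts': array([ 3.89017032e-04, -6.67853522e+01,  9.84863900e-01, -3.14464223e+01,
       -6.05165795e-02,  4.27553023e-02,  1.12382318e-04]), 'position': array([ 6.24485950e-01, -4.49137820e-05,  2.25939998e-01]), 'ee_rot': array([-2.22079440e+00, -2.22062210e+00,  1.91759624e-03]), 'force': array([ 0.09961315, -0.25170189, -0.00923565]), 'ft_torque': array([-0.02246036,  0.04308311, -0.02480567]), 'width': 0.9996004238677183}
0.0188
scene [[602.81032847   0.         313.44096423]
 [  0.         602.81032847 232.32207567]
 [  0.           0.           1.        ]] [ 2.06384191  1.51196883 -0.524257  ] [-0.20293239 -0.31756143  2.04111889] None
side [[551.01441231   0.         315.71938419]
 [  0.         551.01441231 240.06376996]
 [  0.           0.           1.        ]] [ 0.57170917 -2.70484234  1.12288963] [0.49375846 0.23271433 1.29943475] None
wrist [[400.88472243   0.         316.46527011]
 [  0.         400.88472243 241.82189533]
 [  0.           0.           1.        ]] None None [[ 3.53919938e-04 -9.68876987e-01 -2.47542439e-01  6.62016995e-02]
 [ 9.99999537e-01  1.21301782e-04  9.54960573e-04 -9.18172761e-04]
 [-8.95211983e-04 -2.47542662e-01  9.68876581e-01 -1.58466763e-01]
 [ 0.00000000e+00  0.00000000e+00  0.00000000e+00  1.00000000e+00]]
```

View pics/scene0.png

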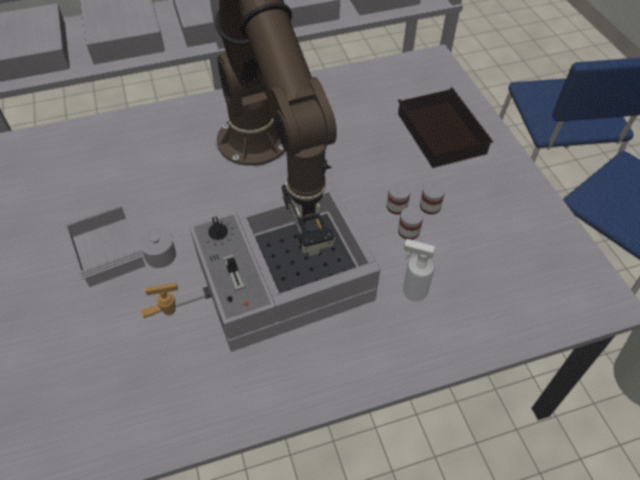

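View pics/side0.png

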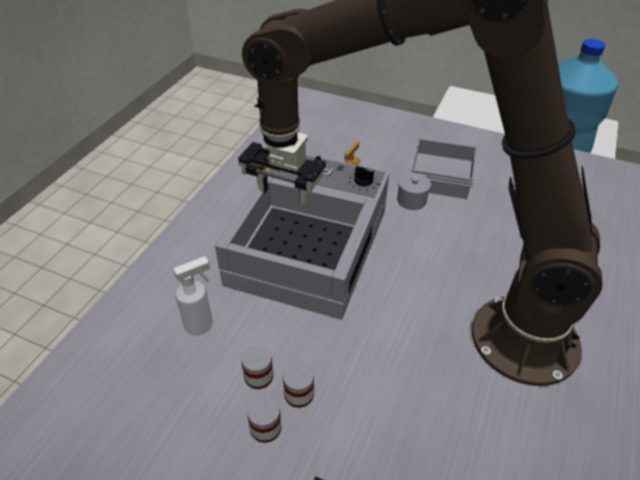

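View pics/wrist0.png

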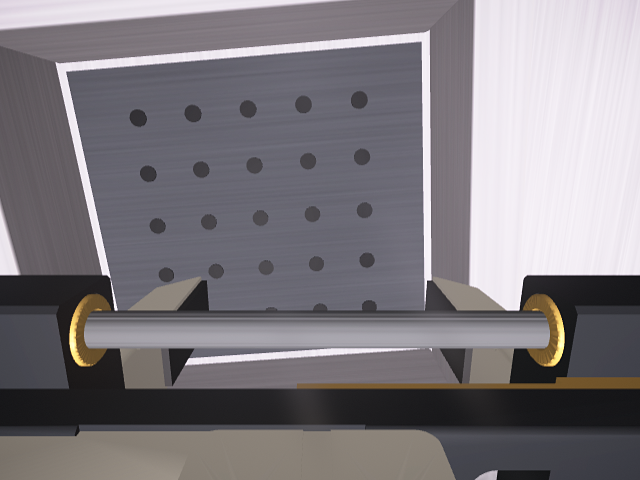

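```bash
cat > h.py <<'E'
from cell import arm, eyes
import numpy as np, cv2
from scipy.spatial.transform import Rotation as R
def cam(n):
    o=arm.observe(); d=eyes.get_image(n)
    K=d["intrinsics"]
    if n=="wrist":
        T=np.eye(4); T[:3,:3]=R.from_rotvec(o["ee_rot"]).as_matrix(); T[:3,3]=o["position"]
        M=T@d["T_tool_cam"]; Rc=M[:3,:3]; c=M[:3,3]
    else:
        Rw=cv2.Rodrigues(np.array(d["rvec"],float))[0]; Rc=Rw.T; c=-Rc@np.array(d["tvec"]).ravel()
    return dict(f=d["frame"],K=K,R=Rc,c=c)
def ray(C,uv):
    v=C["R"]@np.linalg.solve(C["K"],[uv[0],uv[1],1.]); return C["c"],v
def onz(C,uv,z):
    c,v=ray(C,uv); return c+v*(z-c[2])/v[2]
def proj(C,P):
    p=C["R"].T@(np.array(P,float)-C["c"]); q=C["K"]@p; return q[:2]/q[2]
def tri(C1,u1,C2,u2):
    A=[];b=[]
    for C,u in((C1,u1),(C2,u2)):
        c,v=ray(C,u); v=v/np.linalg.norm(v); P=np.eye(3)-np.outer(v,v); A.append(P);b.append(P@c)
    A=np.vstack(A);b=np.hstack(b); x=np.linalg.lstsq(A,b,rcond=None)[0]
    return x,np.linalg.norm(A@x-b)
def crop(C,x0,y0,x1,y1,s,name):
    cv2.imwrite("pics/"+name,cv2.resize(C["f"][y0:y1,x0:x1],None,fx=s,fy=s,interpolation=cv2.INTER_CUBIC))
def st():
    o=arm.observe(); M=R.from_rotvec(o["ee_rot"]).as_matrix()
    print("t",round(o["clock"],2),"p",o["position"].round(4),"yaw(toolx)",np.degrees(np.arctan2(M[1,0],M[0,0])).round(2),"z",M[:,2].round(3),"F",o["force"].round(1),"M",o["ft_torque"].round(2),"w",round(o["width"],3),"q",o["joints"].round(2))
E
python3 - <<'E'
from h import *
C=cam("scene"); crop(C,130,170,390,350,3,"s1.png")
C2=cam("side"); crop(C2,210,120,430,330,2.8,"d1.png")
E
```

```text
(no output)
```

View pics/s1.png

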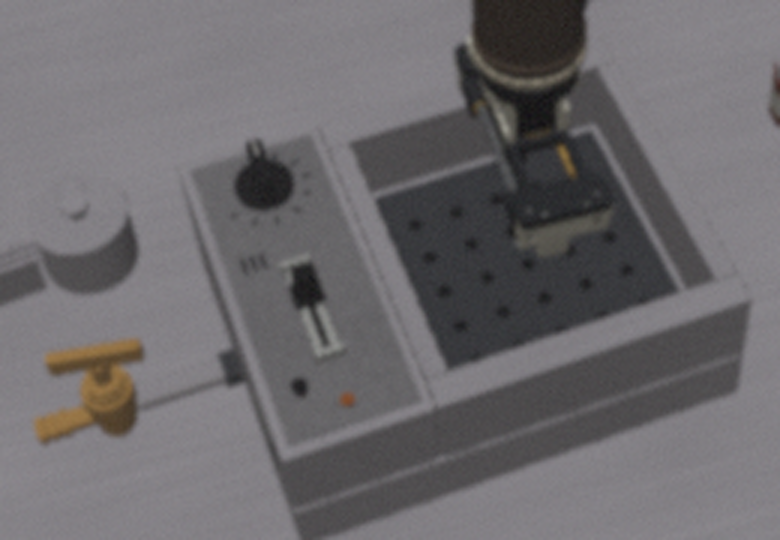

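View pics/d1.png

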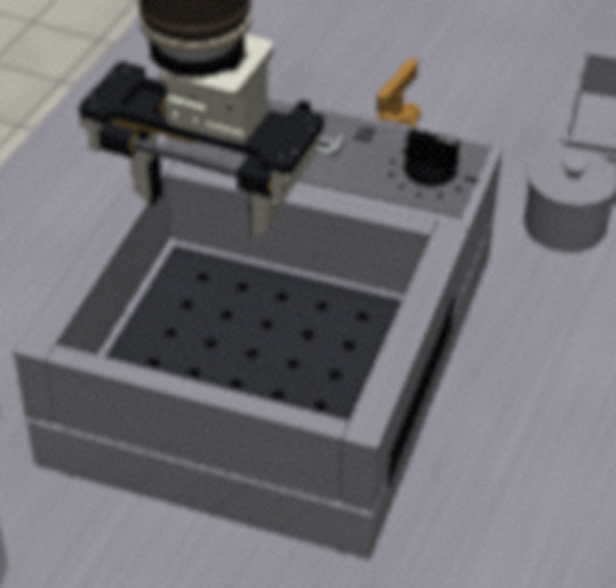

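Run:
```python
from h import *
C=cam("scene"); S=cam("side")
s=lambda u,v:(u/3+130,v/3+170)
d=lambda u,v:(u/2.8+210,v/2.8+120)
a=onz(C,s(748,297),.165); b=onz(C,s(285,457),.165); c=onz(C,s(183,175),.165)
e=onz(S,d(18,350),.165); f=onz(S,d(378,447),.165); g=onz(S,d(500,148),.165)
for n,p in zip(["FL","FR","NR","FLs","NLs","NRs"],[a,b,c,e,f,g]): print(n,p.round(4))
for p,q in((a,b),(b,c),(e,f),(f,g)): print(np.linalg.norm(p-q),np.degrees(np.arctan2(*(p-q)[[1,0]])))
h=[onz(C,s(*u),.137) for u in((50,357),(142,350))]; print(h)
print(onz(C,s(303,288),.21),onz(C,s(264,184),.18))
crop(C,370,150,470,320,5,"s2.png"); 
cv2.imwrite("pics/s2.png",cv2.resize(C["f"][170:310,370:470],None,fx=4,fy=4,interpolation=3))
cv2.imwrite("pics/d2.png",cv2.resize(S["f"][250:450,160:330],None,fx=3,fy=3,interpolation=3))
```

```text
FL [0.7303 0.1562 0.165 ]
FR [ 0.7625 -0.2451  0.165 ]
NR [ 0.4585 -0.2703  0.165 ]
FLs [0.7233 0.1589 0.165 ]
NLs [0.4092 0.1366 0.165 ]
NRs [ 0.4424 -0.263   0.165 ]
0.40258730185607655 94.58056958411787
0.3050288731129773 4.7288929081542594
0.31479562397531946 4.052713360308327
0.40101712760987074 94.73855111487042
[array([ 0.59362768, -0.41152966,  0.137     ]), array([ 0.60995142, -0.33715   ,  0.137     ])]
[ 0.64110635 -0.19831839  0.21      ] [ 0.50214379 -0.2049702   0.18      ]
```

View pics/s2.png

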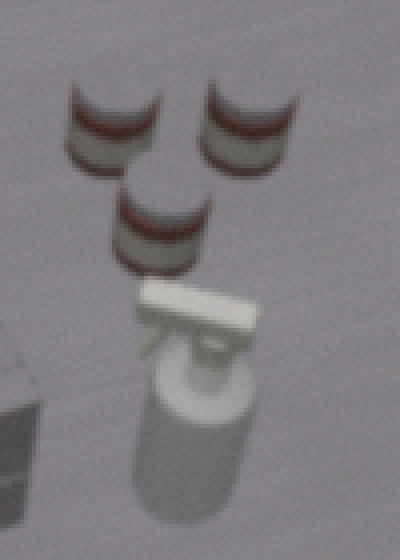

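View pics/d2.png

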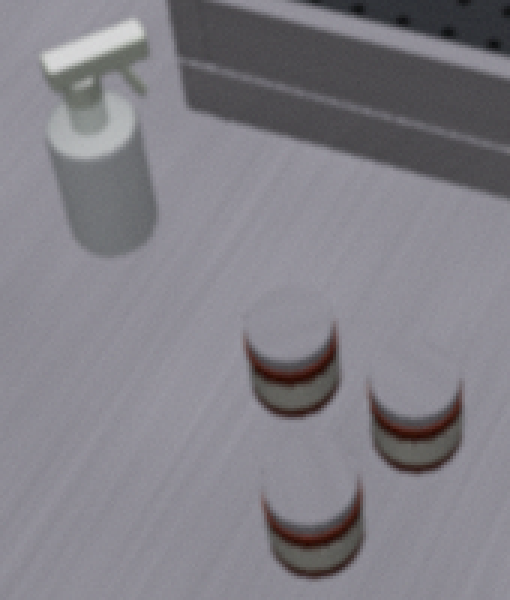

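```bash
python3 -m inch '[[[0,-45,-4,-8,0],[0,-47,-4,-8,0],[0,-47,-4,0,0],[0,-47,-4,0,0],[0,-47,-4,0,0],[0,-47,-4,0,0],[0,-47,-4,0,0],[0,-30,0,0,0],[0,0,0,0,0],[0,0,0,0,0]]]'
python3 - <<'E'
from h import *
st(); C=cam("wrist"); cv2.imwrite("pics/w1.png",C["f"])
E
```

```text
clock: 1.35
position: [0.597, -0.3681, 0.2409]
ee_rot: [-2.213, -2.228, 0.0]
force: [0.3, 0.6, -0.0]
width: 0.998
t 1.35 p [ 0.597  -0.3681  0.2409] yaw(toolx) 90.37 z [-0.001  0.001 -1.   ] F [ 0.3  0.6 -0. ] M [ 0.09 -0.03 -0.02] w 0.998 q [ 0.41  0.55  0.11  1.34 -0.06  1.25  0.53]
```

View pics/w1.png

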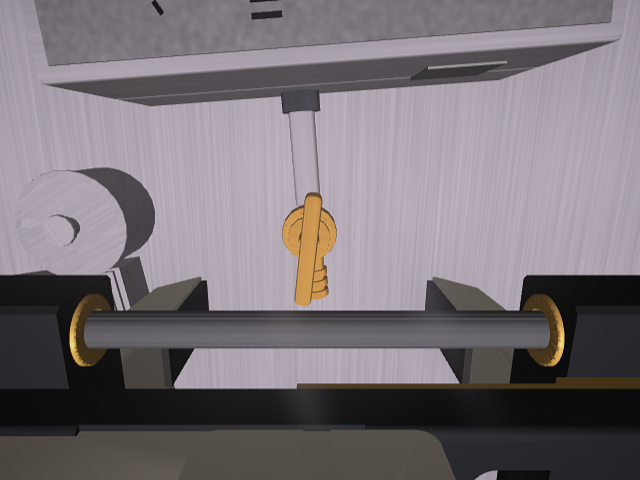

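Run:
```python
from h import *
C=cam("wrist")
hsv=cv2.cvtColor(C["f"],cv2.COLOR_BGR2HSV); m=cv2.inRange(hsv,(8,110,60),(28,255,255)); m[310:]=0
# bright top face of bar
a,b=onz(C,(313,195),.137),onz(C,(303,304),.137); print(a,b,(a+b)/2,np.linalg.norm(a-b),np.degrees(np.arctan2(*(a-b)[[1,0]])))
for u in((300,112),(303,112),(306,200)): print(onz(C,u,.05))
p,q=onz(C,(45,84),.165),onz(C,(618,40),.165); print(p,q,np.degrees(np.arctan2(*(q-p)[[1,0]])))
print("barrel",onz(C,(310,232),.075))
cv2.imwrite("pics/w1c.png",cv2.resize(C["f"][180:310,240:380],None,fx=5,fy=4,interpolation=3))
```

```text
[ 0.59347146 -0.33735474  0.137     ] [ 0.58679164 -0.4142426   0.137     ] [ 0.59013155 -0.37579867  0.137     ] 0.07717747160773832 85.03475710102155
[ 0.58162715 -0.28001288  0.05      ]
[ 0.58411982 -0.27999615  0.05      ]
[ 0.58663401 -0.35348561  0.05      ]
[ 0.44640507 -0.27356802  0.165     ] [ 0.7563613  -0.24943939  0.165     ] 4.4512284992166435
barrel [ 0.59060731 -0.3764852   0.075     ]
```

View pics/w1c.png

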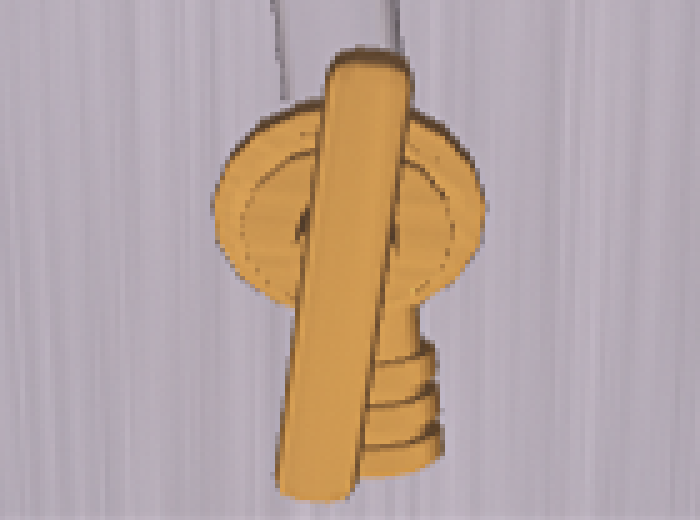

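```bash
python3 -m inch '[[[0,-8,-7,20,5.4],[0,0,0,35,0],[0,0,0,0,0]]]'; python3 -c "from h import *; st()"
```

```text
clock: 1.75
position: [0.5931, -0.3695, 0.1865]
ee_rot: [-2.311, -2.128, -0.005]
force: [-0.3, 1.0, -1.6]
width: 1.003
t 1.75 p [ 0.5931 -0.3695  0.1865] yaw(toolx) 85.27 z [ 0.003  0.002 -1.   ] F [-0.3  1.  -1.6] M [ 0.05  0.09 -0.02] w 1.003 q [ 0.41  0.59  0.12  1.43 -0.08  1.13  0.46]
```

```bash
python3 -m inch '[[[0,-7,-2.5,20,0],[0,0,0,30,0],[0,0,0,20,0],[0,0,0,0,0],[0,0,0,0,0]]]'; python3 -c "from h import *; st();C=cam('wrist'); cv2.imwrite('pics/w2.png',C['f'])"
```

```text
clock: 2.25
position: [0.5968, -0.37, 0.123]
ee_rot: [2.295, 2.137, 0.015]
force: [0.4, -0.3, 1.2]
width: 1.001
t 2.25 p [ 0.5968 -0.37    0.123 ] yaw(toolx) 85.91 z [ 0.01   0.002 -1.   ] F [ 0.4 -0.3  1.2] M [ 0.06 -0.02 -0.01] w 1.001 q [ 0.42  0.64  0.11  1.49 -0.09  1.01  0.48]
```

View pics/w2.png

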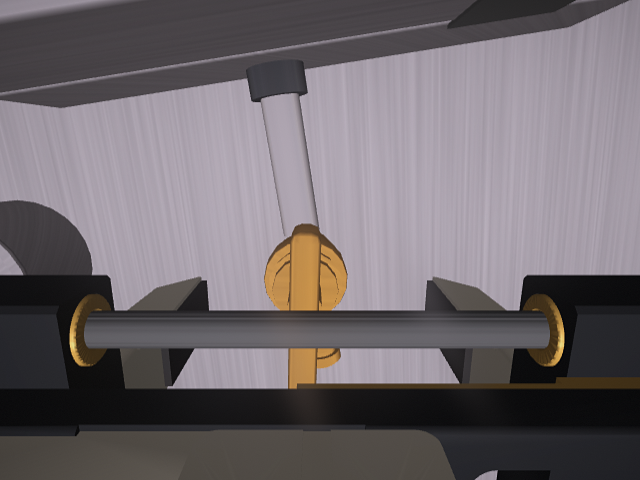

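```bash
python3 -m inch '[[[0,-6,-6,6,0],[0,0,0,0,0],[0,0,0,8,0.8],[0,0,0,0,0]]]'; python3 -c "from h import *; st()"
```

```text
clock: 2.7
position: [0.5919, -0.3768, 0.1125]
ee_rot: [2.307, 2.116, 0.018]
force: [0.7, 0.8, -1.4]
width: 1.003
t 2.7 p [ 0.5919 -0.3768  0.1125] yaw(toolx) 85.07 z [ 0.016 -0.    -1.   ] F [ 0.7  0.8 -1.4] M [-0.02  0.06 -0.01] w 1.003 q [ 0.43  0.65  0.11  1.51 -0.09  0.98  0.48]
```

```bash
python3 -m inch '[[[0,0,-2,5,0],[1,0,0,0,0],[1,0,0,0,0],[1,0,0,0,0],[1,0,0,0,0],[1,0,0,0,0]]]' 40; python3 -c "from h import *; st();C=cam('wrist'); cv2.imwrite('pics/w3.png',C['f'])"
```

```text
clock: 3.3
position: [0.59, -0.3765, 0.1071]
ee_rot: [2.307, 2.116, 0.018]
force: [-0.9, 0.5, -0.2]
width: 0.618
t 3.3 p [ 0.59   -0.3765  0.1071] yaw(toolx) 85.07 z [ 0.016 -0.    -1.   ] F [-0.9  0.5 -0.2] M [-0.03  0.03  0.01] w 0.618 q [ 0.43  0.65  0.11  1.52 -0.09  0.96  0.48]
```

View pics/w3.png

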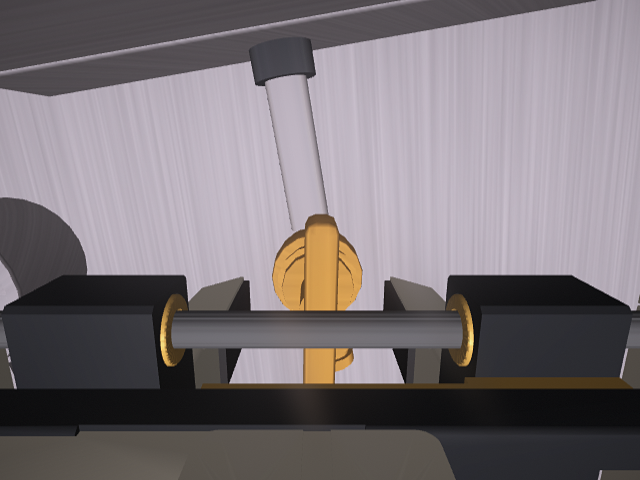

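```bash
python3 -m inch '[[[1,0,0,0,0],[1,0,0,0,0],[1,0,0,0,0],[1,0,0,0,0],[1,0,0,0,0],[1,0,0,0,0],[1,0,0,0,0],[1,0,0,0,0]]]'; python3 -c "from h import *; st()"
```

```text
clock: 4.15
position: [0.5908, -0.3766, 0.1074]
ee_rot: [2.306, 2.116, 0.019]
force: [0.1, 0.1, -0.6]
width: 0.148
t 4.15 p [ 0.5908 -0.3766  0.1074] yaw(toolx) 85.09 z [ 0.017 -0.001 -1.   ] F [ 0.1  0.1 -0.6] M [-0.01 -0.13  0.02] w 0.148 q [ 0.43  0.65  0.11  1.52 -0.09  0.96  0.48]
```

```bash
python3 -m inch '[[[1,0,0,3,0],[1,0,0,3,0]]]'; python3 -c "from h import *; st()";  python3 -m inch '[[[1,0,0,4,3],[1,0,0,4,4]]]'; python3 -c "from h import *; st()"
```

```text
clock: 4.35
position: [0.591, -0.3768, 0.1027]
ee_rot: [2.305, 2.115, 0.02]
force: [-4.7, 3.5, 12.5]
width: 0.151
t 4.35 p [ 0.591  -0.3768  0.1027] yaw(toolx) 85.08 z [ 0.018 -0.001 -1.   ] F [-4.7  3.5 12.5] M [ 0.57  0.97 -0.02] w 0.151 q [ 0.43  0.66  0.11  1.52 -0.09  0.95  0.48]
clock: 4.55
position: [0.5915, -0.3771, 0.0989]
ee_rot: [2.431, 1.967, 0.023]
force: [-10.1, 7.2, 36.5]
width: 0.146
t 4.55 p [ 0.5915 -0.3771  0.0989] yaw(toolx) 77.94 z [ 0.021 -0.002 -1.   ] F [-10.1   7.2  36.5] M [1.66 2.52 0.06] w 0.146 q [ 0.41  0.66  0.14  1.53 -0.12  0.94  0.38]
```

```bash
python3 -m inch '[[[1,0,0,2.5,7],[1,0,0,2.5,7],[1,0,0,2.5,7],[1,0,0,2.5,7]]]'; python3 -c "from h import *; st()"
```

```text
clock: 4.95
position: [0.5919, -0.3772, 0.0992]
ee_rot: [2.849, 1.295, 0.036]
force: [-6.8, 4.3, 19.9]
width: 0.148
t 4.95 p [ 0.5919 -0.3772  0.0992] yaw(toolx) 48.89 z [ 0.026 -0.001 -1.   ] F [-6.8  4.3 19.9] M [1.12 1.65 0.08] w 0.148 q [ 0.33  0.67  0.27  1.54 -0.22  0.94 -0.04]
```

```bash
python3 -m inch '[[[1,0,0,2.5,7],[1,0,0,2.5,7],[1,0,0,2.5,7],[1,0,0,2.5,7]]]'; python3 -c "from h import *; st()";python3 -m inch '[[[1,0,0,2.5,6],[1,0,0,2.5,5]]]'; python3 -c "from h import *; st()"
```

```text
clock: 5.35
position: [0.5923, -0.3777, 0.0993]
ee_rot: [3.088, 0.536, 0.049]
force: [-7.5, 5.8, 20.5]
width: 0.149
t 5.35 p [ 0.5923 -0.3777  0.0993] yaw(toolx) 19.7 z [ 0.032 -0.002 -0.999] F [-7.5  5.8 20.5] M [1.15 1.68 0.11] w 0.149 q [ 0.25  0.68  0.41  1.55 -0.33  0.95 -0.46]
clock: 5.55
position: [0.5924, -0.378, 0.0992]
ee_rot: [3.129, 0.223, 0.054]
force: [-6.7, 4.7, 21.2]
width: 0.151
t 5.55 p [ 0.5924 -0.378   0.0992] yaw(toolx) 8.15 z [ 0.034 -0.001 -0.999] F [-6.7  4.7 21.2] M [1.3  1.78 0.15] w 0.151 q [ 0.22  0.69  0.46  1.56 -0.37  0.95 -0.63]
```

```bash
python3 -m inch '[[[1,0,0,4,2],[1,0,0,4,2]]]'; python3 -c "from h import *; st()";python3 -m inch '[[[1,0,0,2,2],[1,0,0,0,0]]]'; python3 -c "from h import *; st();C=cam('wrist'); cv2.imwrite('pics/w4.png',C['f']);C=cam('scene');crop(C,120,230,260,330,5,'s4.png');C=cam('side');crop(C,320,120,390,180,8,'d4.png')"
```

```text
clock: 5.75
position: [0.5927, -0.3783, 0.0989]
ee_rot: [3.137, 0.105, 0.06]
force: [-13.9, 10.4, 37.2]
width: 0.146
t 5.75 p [ 0.5927 -0.3783  0.0989] yaw(toolx) 3.85 z [ 0.038 -0.001 -0.999] F [-13.9  10.4  37.2] M [2.34 2.96 0.16] w 0.146 q [ 0.21  0.69  0.48  1.56 -0.39  0.95 -0.69]
clock: 5.95
position: [0.5918, -0.3778, 0.0998]
ee_rot: [3.141, 0.046, 0.061]
force: [1.6, -1.9, -8.9]
width: 0.148
t 5.95 p [ 0.5918 -0.3778  0.0998] yaw(toolx) 1.68 z [ 0.039  0.001 -0.999] F [ 1.6 -1.9 -8.9] M [-0.26 -0.12  0.01] w 0.148 q [ 0.21  0.69  0.49  1.56 -0.4   0.96 -0.72]
```

View pics/s4.png

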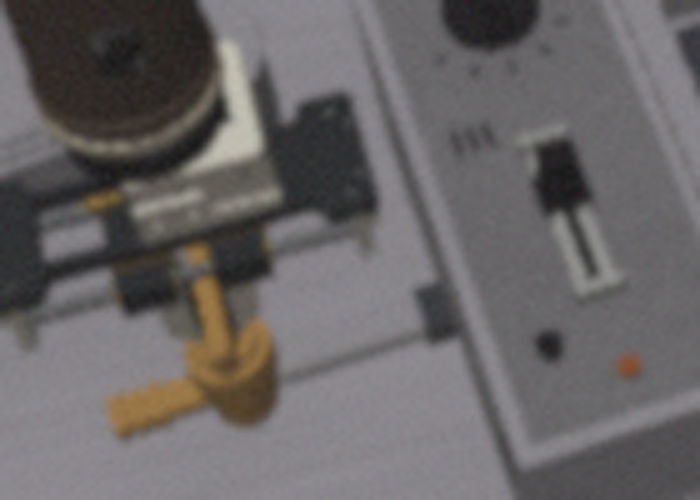

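View pics/w4.png

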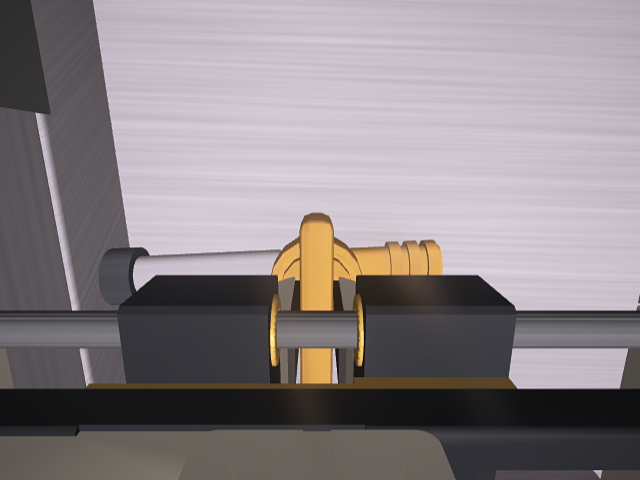

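```bash
python3 -m inch '[[[1,0,0,1,0],[0.4,0,0,0,0],[0.4,0,0,0,0],[0.4,0,0,0,0],[0.4,0,0,0,0],[0.4,0,0,0,0],[0.4,0,0,0,0]]]'; python3 -c "from h import *; st()"; python3 -m inch '[[[0.4,0,0,-15,0],[0.4,0,0,-40,0],[0.4,0,0,-40,0],[0.4,-20,0,-10,0],[0.4,0,0,0,0],[0.4,0,0,0,0]]]';python3 -c "from h import *; st();C=cam('wrist'); cv2.imwrite('pics/w5.png',C['f']);C=cam('scene');crop(C,120,230,260,330,5,'s5.png');C=cam('side');crop(C,320,120,390,180,8,'d5.png')"
```

```text
clock: 6.8
position: [0.5923, -0.378, 0.098]
ee_rot: [-3.141, -0.052, -0.06]
force: [-0.1, 0.2, -0.8]
width: 0.591
t 6.8 p [ 0.5923 -0.378   0.098 ] yaw(toolx) 1.9 z [ 0.038  0.001 -0.999] F [-0.1  0.2 -0.8] M [ 0.02  0.12 -0.  ] w 0.591 q [ 0.21  0.69  0.48  1.56 -0.4   0.95 -0.71]
clock: 7.4
position: [0.5679, -0.3791, 0.2108]
ee_rot: [3.139, 0.052, 0.062]
force: [1.3, 0.6, 0.3]
width: 0.6
t 7.4 p [ 0.5679 -0.3791  0.2108] yaw(toolx) 1.89 z [ 0.04  -0.001 -0.999] F [1.3 0.6 0.3] M [ 0.04  0.12 -0.03] w 0.6 q [ 0.19  0.56  0.54  1.5  -0.33  1.14 -0.75]
```

View pics/s5.png

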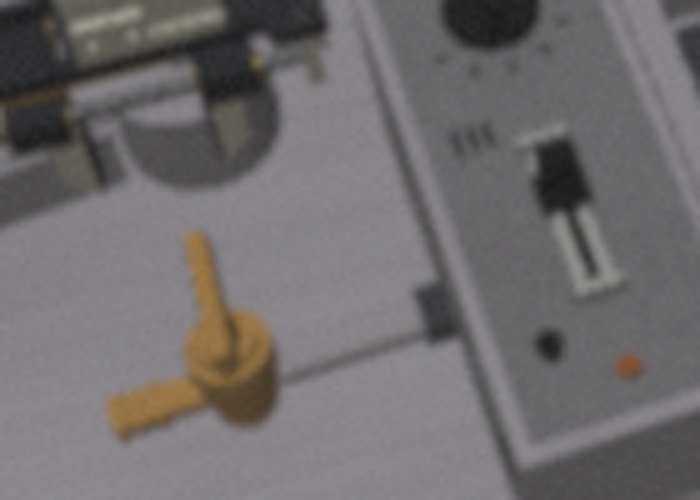

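View pics/w5.png

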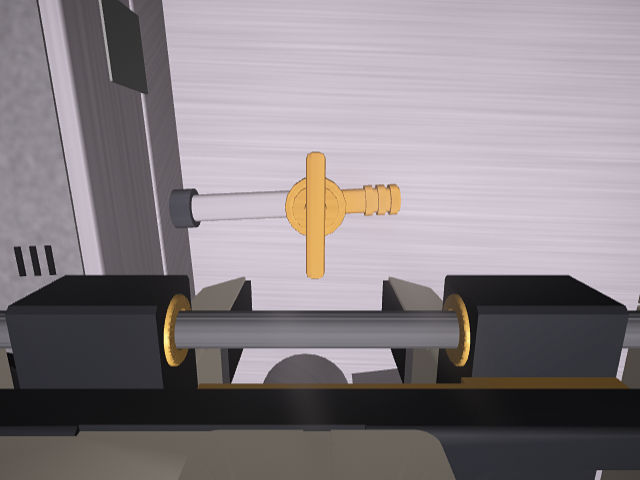

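View pics/d5.png

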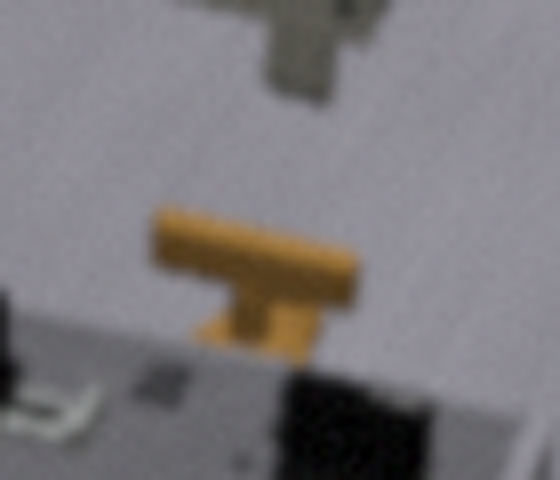

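Run:
```python
from h import *
W=cam("wrist");S=cam("side");C=cam("scene")
w=[(316,152),(316,278)]  # far(+x),near
d=[(320+157/8,120+212/8),(320+352/8,120+255/8)]
for a,b in zip(w,d): print(tri(W,a,S,b))
print(tri(W,(316,278),C,(120+193/5,230+235/5)))
print([onz(W,a,.127) for a in w])
cv2.imwrite('pics/w5c.png',cv2.resize(W["f"][140:290,270:420],None,fx=4,fy=4,interpolation=3))
```

```text
(array([ 0.62888067, -0.37676499,  0.12337259]), np.float64(2.971516031925005e-05))
(array([ 0.5516866 , -0.37885049,  0.12551775]), np.float64(0.0015206611487316435))
(array([ 0.54539563, -0.37996415,  0.10823057]), np.float64(0.00062780956191994))
[array([ 0.62883239, -0.37677477,  0.127     ]), array([ 0.55115477, -0.37934399,  0.127     ])]
```

View pics/w5c.png

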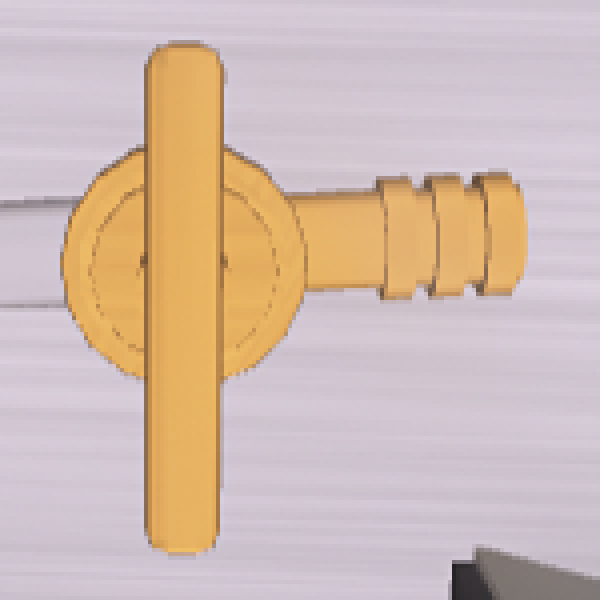

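Run:
```python
from h import *
C=cam("scene");S=cam("side")
for u in((398,205),(430.75,205),(410,228.75)): print(onz(C,u,.035))
for u in((257.7,378.3),(299,396.7),(265,430)): print(onz(S,u,.035))
print("spray",onz(C,(370+182/4,170+505/4),0),onz(S,(160+112/3,250+240/3),0))
```

```text
[0.44955705 0.33754487 0.035     ]
[0.47933357 0.43124051 0.035     ]
[0.54453323 0.33598146 0.035     ]
[0.51438757 0.36615501 0.035     ]
[0.41473706 0.36970817 0.035     ]
[0.44578972 0.46368862 0.035     ]
spray [0.74302773 0.27220927 0.        ] [0.72019236 0.29149897 0.        ]
```

```bash
python3 -m inch '[[[0,0,0,-40,0],[0,0,-10,-40,0],[0,0,-45,-10,0],[0,0,-48,0,0],[0,0,-48,0,0],[0,0,-48,0,0],[0,0,-48,0,0],[0,0,-48,0,0],[0,0,-48,0,0],[0,0,-48,0,0],[0,0,-48,0,0],[0,0,-48,0,0]]]' 20; python3 -c "from h import *; st()"
```

```text
clock: 9.0
position: [0.548, 0.1172, 0.2973]
ee_rot: [3.138, 0.03, 0.051]
force: [2.2, 0.1, 0.2]
width: 0.998
t 9.0 p [0.548  0.1172 0.2973] yaw(toolx) 1.12 z [ 0.032 -0.003 -0.999] F [2.2 0.1 0.2] M [ 0.06  0.11 -0.03] w 0.998 q [-0.66  0.26  0.44  1.68 -0.11  1.19 -1.74]
```

```bash
python3 -m inch '[[[0,-5,-48,0,0],[0,-10,-48,10,0],[0,-5,-48,20,0],[0,0,-40,20,0],[0,0,-20,0,0],[0,0,0,0,0],[0,0,0,0,0]]]' 20; python3 -c "from h import *; st(); C=cam('wrist'); cv2.imwrite('pics/w6.png',C['f'])"
```

```text
clock: 9.7
position: [0.5222, 0.3314, 0.2452]
ee_rot: [3.139, 0.049, 0.049]
force: [0.5, -1.2, -1.1]
width: 1.001
t 9.7 p [0.5222 0.3314 0.2452] yaw(toolx) 1.77 z [ 0.031 -0.002 -1.   ] F [ 0.5 -1.2 -1.1] M [0.   0.15 0.02] w 1.001 q [-0.91  0.4   0.35  1.61 -0.13  1.13 -2.07]
```

View pics/w6.png

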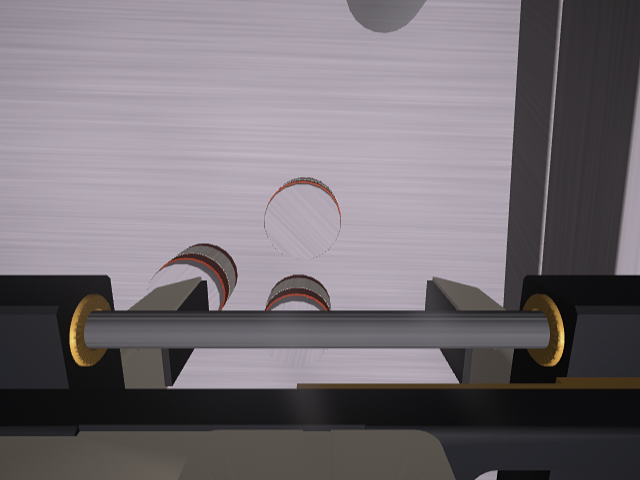

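Run:
```python
from h import *
W=cam("wrist")
o=arm.observe();M=R.from_rotvec(o["ee_rot"]).as_matrix()
for u in((302.5,221),(297,331),(190,297)):
    p=onz(W,u,.078);print(p, (M.T@(p-o["position"])*1000).round(1))
print(onz(W,(264,221),.078)-onz(W,(341,221),.078))
```

```text
[0.52739418 0.34273188 0.078     ] [ -0.3 -12.2 167.8]
[0.42911299 0.34529413 0.078     ] [-98.4 -17.6 164.6]
[0.45797012 0.43831298 0.078     ] [ -66.8 -109.8  165.5]
[-0.00194639  0.06374761  0.        ]
```

```bash
python3 -m inch '[[[0,0,-12,20,-1],[0,0,0,40,0],[0,0,0,40,0],[0,0,0,10,0],[0,0,0,0,0]]]' 20
python3 - <<'E'
from h import *
st();o=arm.observe();M=R.from_rotvec(o["ee_rot"]).as_matrix()
print((M.T@(np.array([.5274,.3427,.078])-o["position"])*1000).round(1))
C=cam('wrist'); cv2.imwrite('pics/w7.png',C['f'])
E
```

```text
clock: 10.3
position: [0.5331, 0.3354, 0.1397]
ee_rot: [-3.138, -0.054, -0.066]
force: [-0.1, -0.3, 0.7]
width: 1.003
t 10.3 p [0.5331 0.3354 0.1397] yaw(toolx) 1.99 z [ 0.042  0.003 -0.999] F [-0.1 -0.3  0.7] M [-0.01  0.17  0.01] w 1.003 q [-0.88  0.51  0.32  1.72 -0.17  0.9  -2.03]
[-8.  -7.4 61.4]
```

View pics/w7.png

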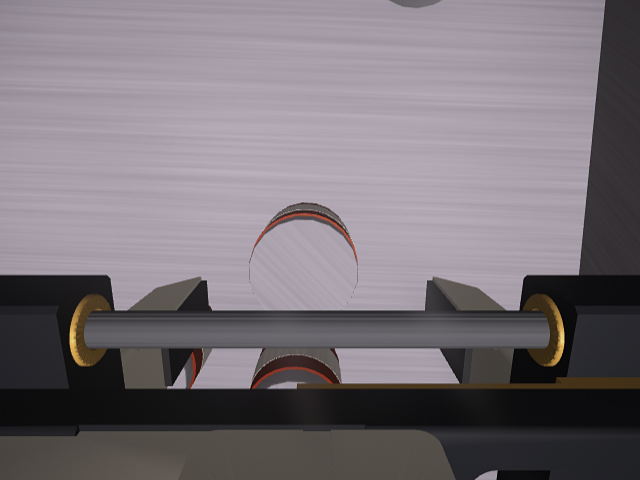

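```bash
python3 -m inch '[[[0,-6,-6,10,0],[0,-4,-3,10,0],[0,0,0,10,0],[0,0,0,0,0]]]' 20
python3 - <<'E'
from h import *
st();o=arm.observe();M=R.from_rotvec(o["ee_rot"]).as_matrix()
print((M.T@(np.array([.5274,.3427,.078])-o["position"])*1000).round(1))
W=cam("wrist");print(onz(W,(303,310),.078)); cv2.imwrite('pics/w8.png',W['f'])
E
```

```text
clock: 10.75
position: [0.526, 0.3464, 0.1131]
ee_rot: [-3.133, -0.053, -0.076]
force: [-0.4, 0.1, 0.7]
width: 1.006
t 10.75 p [0.526  0.3464 0.1131] yaw(toolx) 1.93 z [ 0.048  0.008 -0.999] F [-0.4  0.1  0.7] M [0.01 0.14 0.05] w 1.006 q [-0.89  0.54  0.31  1.75 -0.18  0.84 -2.05]
[-0.5  3.9 35.1]
[0.50728414 0.35289577 0.078     ]
```

View pics/w8.png

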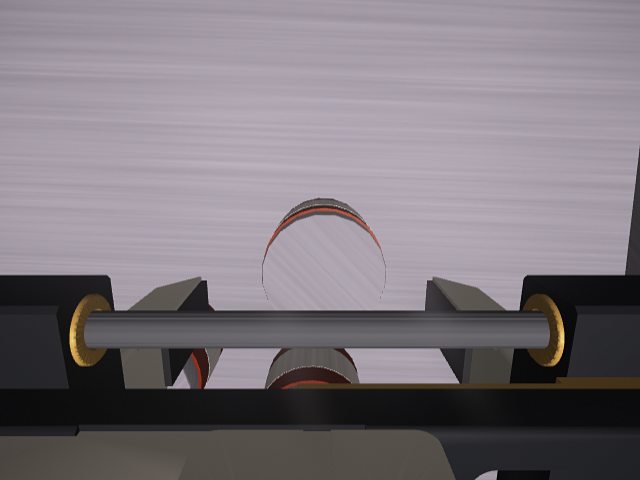

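```bash
python3 -m inch '[[[0,-1,3,12,0],[0,-1,0,12,0],[0,0,0,12,0],[0,0,0,0,0]]]' 20
python3 - <<'E'
from h import *
st();o=arm.observe();M=R.from_rotvec(o["ee_rot"]).as_matrix()
print((M.T@(np.array([.5274,.3427,.078])-o["position"])*1000).round(1))
E
```

```text
clock: 11.2
position: [0.5266, 0.3435, 0.075]
ee_rot: [-3.132, -0.053, -0.078]
force: [-0.0, -0.1, 0.7]
width: 1.0
t 11.2 p [0.5266 0.3435 0.075 ] yaw(toolx) 1.92 z [ 0.05   0.009 -0.999] F [-0.  -0.1  0.7] M [0.01 0.16 0.05] w 1.0 q [-0.88  0.58  0.29  1.79 -0.2   0.76 -2.03]
[ 1.   0.8 -3. ]
```

```bash
python3 -m inch '[[[0,-1,1,12,0],[0,-1,0,12,0],[0,0,0,7,0],[0,0,0,0,0],[1,0,0,0,0],[1,0,0,0,0],[1,0,0,0,0],[1,0,0,0,0],[1,0,0,0,0],[1,0,0,0,0],[1,0,0,0,0]]]' 20;  python3 -c "from h import *; st()"
```

```text
clock: 12.3
position: [0.5262, 0.3428, 0.0411]
ee_rot: [-3.132, -0.053, -0.078]
force: [0.0, 0.9, -1.0]
width: 0.717
t 12.3 p [0.5262 0.3428 0.0411] yaw(toolx) 1.92 z [ 0.05   0.009 -0.999] F [ 0.   0.9 -1. ] M [0.08 0.12 0.04] w 0.717 q [-0.86  0.63  0.28  1.81 -0.22  0.69 -2.01]
```

```bash
python3 -m inch '[[[1,0,0,-20,0],[1,0,0,-40,-4],[1,0,0,-45,-8],[1,0,0,-45,-8],[1,0,0,-45,-8],[1,0,0,0,-8],[1,0,0,0,-8],[1,0,0,0,-8],[1,0,0,0,-8],[1,0,0,0,-8],[1,0,0,0,-8],[1,0,0,0,0]]]' 20;  python3 - <<'E'
from h import *
st()
W=cam("wrist"); K=W["K"]
T=np.eye(4);T[:3,:3]=R.from_rotvec([-2.2208,-2.2206,.0019]).as_matrix();T[:3,3]=[.6245,0,.2259]
from cell import eyes
M=T@eyes.get_image("wrist")["T_tool_cam"]
C=dict(K=K,R=M[:3,:3],c=M[:3,3])
for u in((66,68),(424,40),(430,330)): print(onz(C,u,.08))
print("rim right inner",onz(C,(470,0),.165),onz(C,(472,300),.165))
cv2.imwrite("pics/w9.png",W["f"])
E
```

```text
clock: 13.5
position: [0.5138, 0.3379, 0.2419]
ee_rot: [2.37, 2.02, 0.057]
force: [0.2, 0.4, -3.6]
width: 0.715
t 13.5 p [0.5138 0.3379 0.2419] yaw(toolx) 80.9 z [ 0.045  0.003 -0.999] F [ 0.2  0.4 -3.6] M [-0.02  0.13 -0.01] w 0.715 q [-0.7   0.38  0.02  1.62  0.02  1.11 -0.85]
[0.44684693 0.11487662 0.08      ]
[0.69830126 0.13296943 0.08      ]
[ 0.7179493  -0.08719399  0.08      ]
rim right inner [0.69883764 0.13219154 0.165     ] [ 0.71495842 -0.0251417   0.165     ]
```

View pics/w9.png

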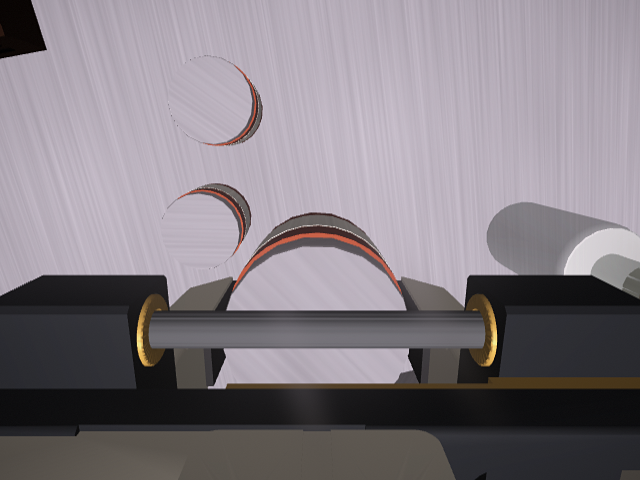

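```bash
python3 -m inch '[[[1,0,0,-15,-7],[1,0,0,-10,-6],[1,-40,5,0,0],[1,-45,12,0,0],[1,-45,17,0,0],[1,-45,17,0,0],[1,-45,17,0,0],[1,-40,17,0,0],[1,-10,8,0,0],[1,0,0,0,0],[1,0,0,0,0]]]' 20;  python3 - <<'E'
from h import *
st()
o=arm.observe();M=R.from_rotvec(o["ee_rot"]).as_matrix()
print((M.T@(np.array([.632,.070,.122])-o["position"])*1000).round(1))
W=cam("wrist");cv2.imwrite("pics/w10.png",W["f"])
E
```

```text
clock: 14.7
position: [0.6212, 0.0655, 0.2697]
ee_rot: [2.165, 2.235, 0.049]
force: [0.4, -0.1, -3.3]
width: 0.715
t 14.7 p [0.6212 0.0655 0.2697] yaw(toolx) 91.84 z [ 0.043  0.002 -0.999] F [ 0.4 -0.1 -3.3] M [ 0.01  0.08 -0.  ] w 0.715 q [-0.25  0.38  0.08  1.56 -0.03  1.17 -0.13]
[  4.    4.5 148.1]
```

View pics/w10.png

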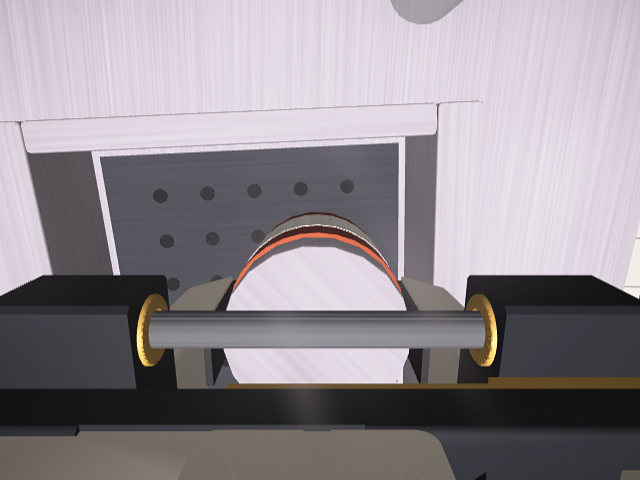

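```bash
python3 -m inch '[[[1,4,2,15,-2.7],[1,0,0,20,0],[1,0,0,20,0],[1,0,0,20,0],[1,0,0,15,0],[1,0,0,0,0]]]' 20;  python3 - <<'E'
from h import *
st()
o=arm.observe();M=R.from_rotvec(o["ee_rot"]).as_matrix()
print((M.T@(np.array([.632,.070,.122])-o["position"])*1000).round(1))
E
```

```text
clock: 15.35
position: [0.623, 0.0862, 0.178]
ee_rot: [2.096, 2.305, 0.056]
force: [0.0, 0.1, -3.4]
width: 0.71
t 15.35 p [0.623  0.0862 0.178 ] yaw(toolx) 95.44 z [ 0.043  0.01  -0.999] F [ 0.   0.1 -3.4] M [ 0.01  0.2  -0.02] w 0.71 q [-0.26  0.46  0.06  1.67 -0.03  0.97 -0.1 ]
[-17.3   5.   56.2]
```

```bash
python3 -m inch '[[[1,-10,4,5,0],[1,-6,1,10,1],[1,0,0,15,0],[1,0,0,0,0]]]' 20;  python3 - <<'E'
from h import *
st()
o=arm.observe();M=R.from_rotvec(o["ee_rot"]).as_matrix()
print((M.T@(np.array([.632,.070,.122])-o["position"])*1000).round(1))
E
```

```text
clock: 15.75
position: [0.6322, 0.0727, 0.1491]
ee_rot: [2.115, 2.286, 0.062]
force: [0.1, -0.2, -3.6]
width: 0.718
t 15.75 p [0.6322 0.0727 0.1491] yaw(toolx) 94.47 z [ 0.047  0.011 -0.999] F [ 0.1 -0.2 -3.6] M [-0.03  0.17  0.01] w 0.718 q [-0.24  0.49  0.06  1.69 -0.04  0.92 -0.09]
[-2.8 -1.7 27.1]
```

```bash
python3 -m inch '[[[1,-2,0,10,0],[1,-1,-1,10,0],[1,0,0,4,0],[1,0,0,2,0],[1,0,0,0,0]]]' 20;  python3 -c "from h import *; st()"
```

```text
clock: 16.25
position: [0.6341, 0.0686, 0.123]
ee_rot: [2.117, 2.282, 0.065]
force: [-0.8, 0.1, -0.2]
width: 0.716
t 16.25 p [0.6341 0.0686 0.123 ] yaw(toolx) 94.32 z [ 0.049  0.011 -0.999] F [-0.8  0.1 -0.2] M [-0.03  0.39  0.04] w 0.716 q [-0.23  0.52  0.06  1.71 -0.04  0.86 -0.08]
```

```bash
python3 -m inch '[[[1,0,0,1.5,0],[0.12,0,0,0,0],[0.12,0,0,0,0],[0.12,0,0,0,0],[0.12,0,0,0,0],[0.12,0,0,-5,0],[0.12,0,0,-15,0],[0.12,0,0,-30,0],[0.12,0,0,-40,0],[0.12,0,0,-30,0],[0,0,0,0,0]]]' 20;  python3 -c "from h import *; st();C=cam('wrist'); cv2.imwrite('pics/w11.png',C['f'])"
```

```text
clock: 17.35
position: [0.6288, 0.0679, 0.2493]
ee_rot: [2.114, 2.282, 0.07]
force: [0.0, 0.1, -0.6]
width: 0.93
t 17.35 p [0.6288 0.0679 0.2493] yaw(toolx) 94.37 z [ 0.053  0.012 -0.999] F [ 0.   0.1 -0.6] M [0.03 0.03 0.03] w 0.93 q [-0.24  0.4   0.07  1.58 -0.03  1.11 -0.09]
```

View pics/w11.png

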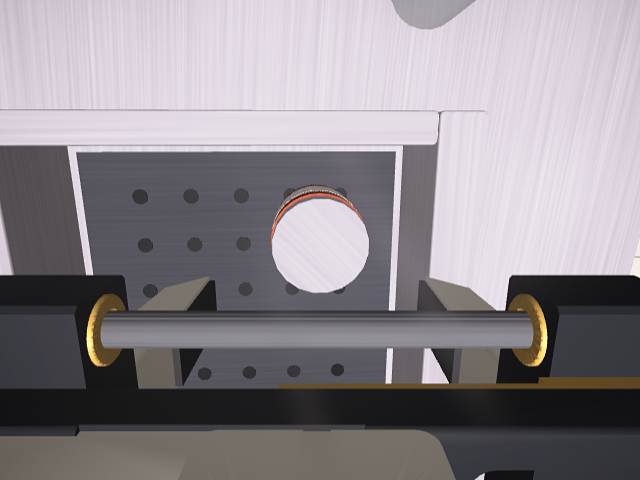

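```bash
python3 -m inch '[[[0,10,-10,-20,0],[0,40,-25,0,0],[0,40,-25,0,0],[0,40,-25,0,0],[0,40,-25,0,0],[0,40,-25,0,0],[0,40,-25,0,0],[0,25,-10,0,6],[0,0,0,0,7],[0,0,0,0,7],[0,0,0,0,0]]]' 20; python3 -c "from h import *; st(); C=cam('wrist'); cv2.imwrite('pics/w12.png',C['f'])"
```

```text
clock: 18.5
position: [0.4242, 0.3363, 0.2504]
ee_rot: [2.497, 1.872, 0.051]
force: [0.1, 1.1, -0.8]
width: 0.999
t 18.5 p [0.4242 0.3363 0.2504] yaw(toolx) 73.75 z [ 0.038  0.004 -0.999] F [ 0.1  1.1 -0.8] M [-0.03  0.08  0.02] w 0.999 q [-0.77  0.26 -0.02  1.77  0.03  1.08 -1.09]
```

View pics/w12.png

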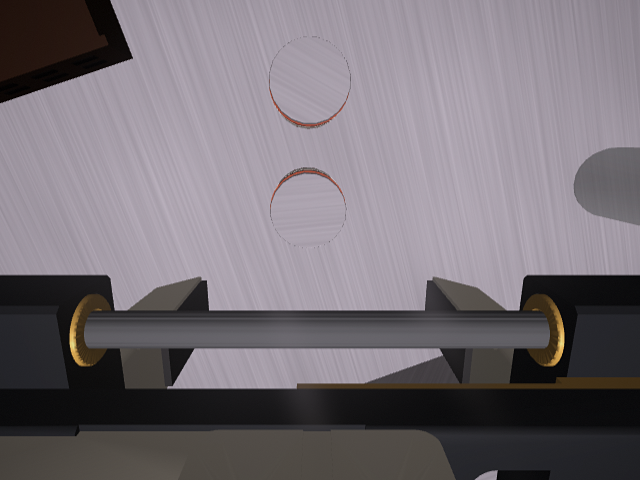

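```bash
cat >> h.py <<'E'
def off(x,y,z):
    st();o=arm.observe();M=R.from_rotvec(o["ee_rot"]).as_matrix()
    print("off",(M.T@(np.array([x,y,z])-o["position"])*1000).round(1))
E
python3 - <<'E'
from h import *
W=cam("wrist")
a=onz(W,(308,209),.078);b=onz(W,(310,81),.078);print(a,b);off(a[0],a[1],.041)
E
```

```text
[0.42626991 0.34812832 0.078     ] [0.45592426 0.44381781 0.078     ]
t 18.6 p [0.4247 0.3357 0.2505] yaw(toolx) 74.0 z [ 0.039  0.003 -0.999] F [0.2 0.4 0.2] M [-0.07  0.06 -0.  ] w 1.0 q [-0.77  0.26 -0.02  1.77  0.03  1.08 -1.08]
off [  9.4  -9.5 209.5]
```

```bash
python3 -m inch '[[[0,6,-6,15,0],[0,3,-3,25,0],[0,0,0,25,0],[0,0,0,25,0],[0,0,0,20,0],[0,0,0,0,0]]]' 20; python3 -c "from h import *; off(.4263,.3481,.041); C=cam('wrist'); cv2.imwrite('pics/w13.png',C['f'])"
```

```text
clock: 19.2
position: [0.4254, 0.3447, 0.1365]
ee_rot: [2.477, 1.896, 0.053]
force: [-0.2, 0.5, -0.9]
width: 1.001
t 19.2 p [0.4254 0.3447 0.1365] yaw(toolx) 74.87 z [ 0.04   0.004 -0.999] F [-0.2  0.5 -0.9] M [-0.06  0.11  0.03] w 1.001 q [-0.78  0.39 -0.03  1.9   0.05  0.82 -1.1 ]
off [ 2.2 -3.6 95.5]
```

View pics/w13.png

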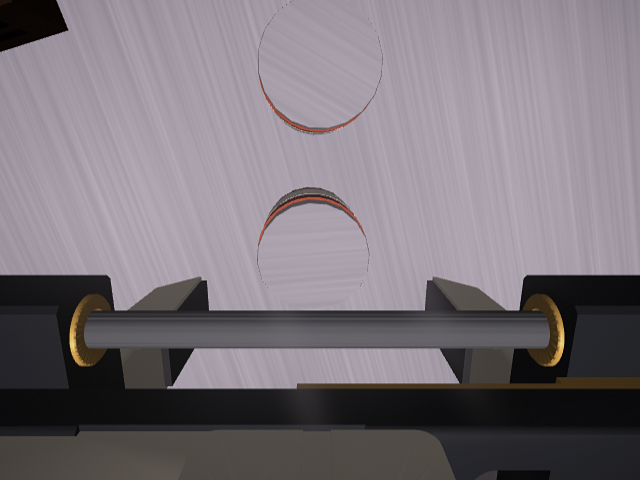

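```bash
python3 -m inch '[[[0,2,-3,15,0],[0,0,0,15,0],[0,0,0,15,0],[0,0,0,0,0]]]' 20; python3 -c "from h import *; off(.4263,.3481,.041)"
```

```text
clock: 19.65
position: [0.4289, 0.3496, 0.0969]
ee_rot: [2.475, 1.901, 0.067]
force: [0.8, 0.1, 0.8]
width: 1.0
t 19.65 p [0.4289 0.3496 0.0969] yaw(toolx) 75.08 z [ 0.047  0.01  -0.999] F [0.8 0.1 0.8] M [-0.06  0.11  0.03] w 1.0 q [-0.78  0.44 -0.03  1.93  0.06  0.73 -1.11]
off [-3.3 -4.5 55.7]
```

```bash
python3 -m inch '[[[0,-3,-4,12,0],[0,-1,-1,12,0],[0,0,0,12,0],[0,0,0,12,0],[0,0,0,5,0],[0,0,0,0,0]]]' 20; python3 -c "from h import *; off(.4263,.3481,.041)"
```

```text
clock: 20.25
position: [0.4294, 0.3498, 0.0459]
ee_rot: [2.473, 1.903, 0.079]
force: [0.1, 0.1, -0.4]
width: 1.002
t 20.25 p [0.4294 0.3498 0.0459] yaw(toolx) 75.18 z [ 0.052  0.015 -0.999] F [ 0.1  0.1 -0.4] M [-0.06  0.08  0.03] w 1.002 q [-0.78  0.52 -0.02  1.98  0.07  0.6  -1.12]
off [-2.6 -2.8  4.7]
```

```bash
python3 -m inch '[[[0,-2,-2,4,0],[1,0,0,0,0],[1,0,0,0,0],[1,0,0,0,0],[1,0,0,0,0],[1,0,0,0,0],[1,0,0,0,0],[1,0,0,0,0]]]' 20; python3 -c "from h import *; off(.4263,.3481,.041)"; python3 -m inch '[[[1,0,0,-20,0],[1,0,0,-40,0],[1,0,0,-45,0],[1,0,0,-45,0],[1,0,0,-45,0],[1,0,0,-20,-7],[1,0,0,0,-7],[1,0,0,0,-5],[1,0,0,0,0]]]' 20; python3 -c "from h import *; off(.520,.063,.121); C=cam('wrist'); cv2.imwrite('pics/w14.png',C['f'])"
```

```text
clock: 21.05
position: [0.4272, 0.3487, 0.0422]
ee_rot: [2.473, 1.903, 0.08]
force: [-0.4, -0.3, -1.8]
width: 0.719
t 21.05 p [0.4272 0.3487 0.0422] yaw(toolx) 75.19 z [ 0.053  0.016 -0.998] F [-0.4 -0.3 -1.8] M [ 0.05  0.04 -0.02] w 0.719 q [-0.78  0.52 -0.02  1.99  0.07  0.59 -1.12]
off [-0.8 -0.8  1.1]
clock: 21.95
position: [0.4139, 0.3439, 0.2653]
ee_rot: [2.106, 2.292, 0.069]
force: [-0.3, -0.2, -2.4]
width: 0.719
t 21.95 p [0.4139 0.3439 0.2653] yaw(toolx) 94.86 z [ 0.051  0.013 -0.999] F [-0.3 -0.2 -2.4] M [-0.    0.08 -0.01] w 0.719 q [-0.74  0.24 -0.08  1.76  0.05  1.1  -0.76]
off [-290.2   74.5  145.7]
```

View pics/w14.png

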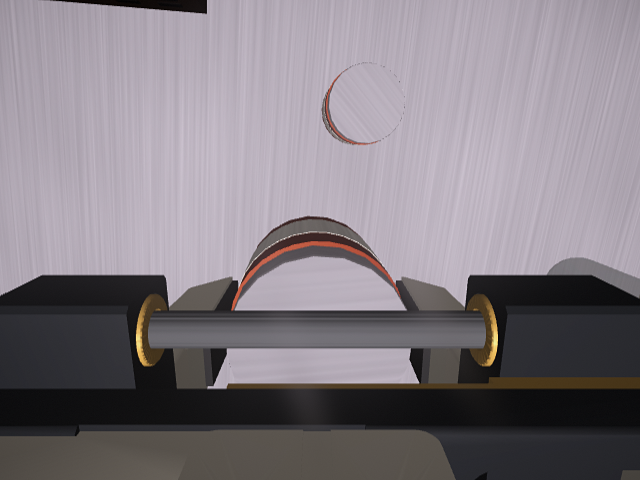

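```bash
python3 -m inch '[[[1,-20,5,0,0],[1,-42,10,0,0],[1,-45,11,0,0],[1,-45,11,0,0],[1,-45,11,0,0],[1,-45,11,0,0],[1,-30,8,0,0],[1,-10,3,0,0],[1,0,0,0,0],[1,0,0,0,0]]]' 20;  python3 -c "from h import *; off(.520,.063,.121); C=cam('wrist'); cv2.imwrite('pics/w15.png',C['f'])"
```

```text
clock: 23.0
position: [0.5037, 0.0587, 0.2608]
ee_rot: [2.141, 2.267, 0.058]
force: [0.6, 0.5, -2.2]
width: 0.713
t 23.0 p [0.5037 0.0587 0.2608] yaw(toolx) 93.27 z [ 0.042  0.011 -0.999] F [ 0.6  0.5 -2.2] M [0.04 0.08 0.02] w 0.713 q [-0.31  0.18  0.11  1.85 -0.03  1.07 -0.14]
off [  2.1  10.6 140.4]
```

View pics/w15.png

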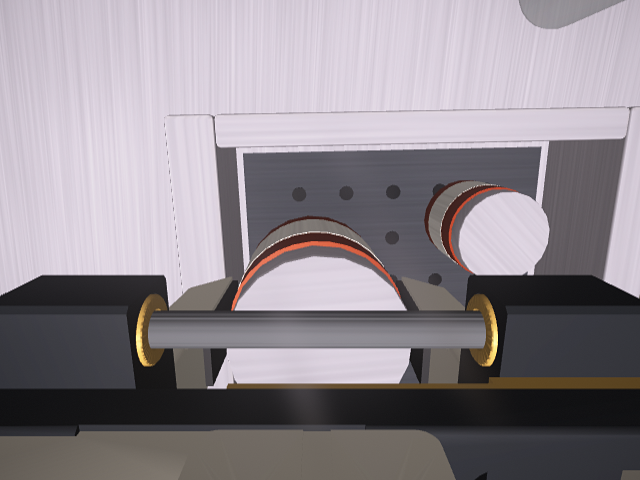

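```bash
python3 -c "
from h import *
W=cam('wrist')
print(onz(W,(243,152),.08),onz(W,(216,147),.165),onz(W,(627,137),.165),onz(W,(503,231),.158))"; python3 -m inch '[[[1,0,5,10,0],[1,0,5,10,0],[1,0,0,15,-1],[1,0,0,15,0],[1,0,0,15,0],[1,0,0,0,0]]]' 20;  python3 -c "from h import *; off(.520,.063,.121)"
```

```text
[0.44708673 0.11367491 0.08      ] [0.44194059 0.11814851 0.165     ] [0.70043354 0.13924125 0.165     ] [0.6341919  0.07326924 0.158     ]
clock: 23.7
position: [0.5171, 0.0677, 0.1902]
ee_rot: [2.109, 2.3, 0.058]
force: [-0.4, 0.1, -2.2]
width: 0.718
t 23.7 p [0.5171 0.0677 0.1902] yaw(toolx) 94.97 z [ 0.041  0.013 -0.999] F [-0.4  0.1 -2.2] M [-0.02  0.1   0.06] w 0.718 q [-0.31  0.28  0.09  1.91 -0.04  0.91 -0.11]
off [-5.6 -0.4 69.2]
```

```bash
python3 -m inch '[[[1,-4,0,12,0],[1,-2,0,15,0],[1,0,0,15,0],[1,0,0,5,0],[1,0,0,0,0]]]' 20;  python3 -c "from h import *; off(.520,.063,.121)"
```

```text
clock: 24.2
position: [0.5211, 0.0651, 0.1419]
ee_rot: [2.105, 2.303, 0.06]
force: [0.1, -0.2, -2.5]
width: 0.717
t 24.2 p [0.5211 0.0651 0.1419] yaw(toolx) 95.17 z [ 0.041  0.014 -0.999] F [ 0.1 -0.2 -2.5] M [-0.04  0.07  0.05] w 0.717 q [-0.29  0.34  0.09  1.96 -0.05  0.8  -0.09]
off [-2.2 -2.1 20.8]
```

```bash
python3 -m inch '[[[1,-2,-1,9,0],[1,-1,-1,6,0],[1,0,0,3,0],[1,0,0,2,0],[1,0,0,0,0]]]' 20;  python3 -c "from h import *; off(.520,.063,.121)"
```

```text
clock: 24.7
position: [0.5216, 0.0623, 0.1223]
ee_rot: [2.103, 2.302, 0.064]
force: [-0.3, -1.0, -1.2]
width: 0.714
t 24.7 p [0.5216 0.0623 0.1223] yaw(toolx) 95.18 z [ 0.044  0.015 -0.999] F [-0.3 -1.  -1.2] M [-0.09  0.22  0.  ] w 0.714 q [-0.28  0.37  0.09  1.99 -0.05  0.74 -0.08]
off [ 0.9 -1.6  1.3]
```

```bash
python3 -m inch '[[[1,0,0,2,0],[1,0,0,1.5,0]]]'; python3 -m inch '[[[0.12,0,0,0,0],[0.12,0,0,0,0],[0.12,0,0,0,0],[0.12,0,0,0,0],[0.12,0,0,-5,0],[0.12,0,0,-15,0],[0.12,0,0,-30,0],[0.12,0,0,-40,0],[0.12,0,0,-40,0],[0,0,0,0,0]]]' 20;  python3 -c "from h import *; off(.4559,.4438,.25);C=cam('wrist'); cv2.imwrite('pics/w16.png',C['f'])"
```

```text
clock: 24.9
position: [0.5217, 0.062, 0.1215]
ee_rot: [2.104, 2.301, 0.065]
force: [-8.4, -1.4, 21.2]
width: 0.718
clock: 25.9
position: [0.5158, 0.0604, 0.2577]
ee_rot: [2.104, 2.302, 0.066]
force: [0.8, 0.7, 0.0]
width: 0.926
t 25.9 p [0.5158 0.0604 0.2577] yaw(toolx) 95.17 z [ 0.045  0.016 -0.999] F [0.8 0.7 0. ] M [ 0.02 -0.03 -0.04] w 0.926 q [-0.3   0.21  0.1   1.83 -0.03  1.06 -0.1 ]
off [387.1 -25.6  11.1]
```

View pics/w16.png

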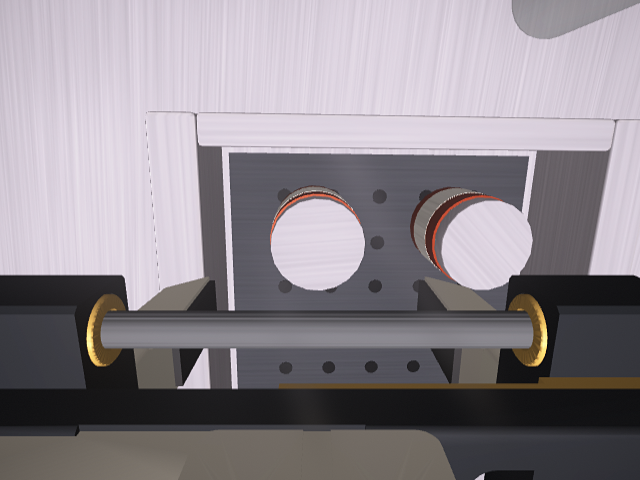

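Two jars stand in the tank (lids at about (317,243) and (487,241)). On to the third.

```bash
python3 -m inch '[[[0,20,-2,0,0],[0,45,-3,0,0],[0,48,-3,0,0],[0,48,-3,0,0],[0,48,-3,0,0],[0,48,-3,0,0],[0,45,-3,0,0],[0,45,-3,0,0],[0,25,-2,0,0],[0,0,0,0,0],[0,0,0,0,0]]]' 20; python3 -c "from h import *; off(.4559,.4438,.25);C=cam('wrist'); cv2.imwrite('pics/w17.png',C['f'])"
```

```text
clock: 27.05
position: [0.4507, 0.4382, 0.2446]
ee_rot: [2.113, 2.3, 0.036]
force: [0.1, -1.2, -0.2]
width: 1.001
t 27.05 p [0.4507 0.4382 0.2446] yaw(toolx) 94.85 z [ 0.029  0.005 -1.   ] F [ 0.1 -1.2 -0.2] M [-0.03 -0.   -0.02] w 1.001 q [-0.83  0.42 -0.05  1.56  0.05  1.15 -0.81]
off [ 5.1  5.8 -5.2]
```

View pics/w17.png

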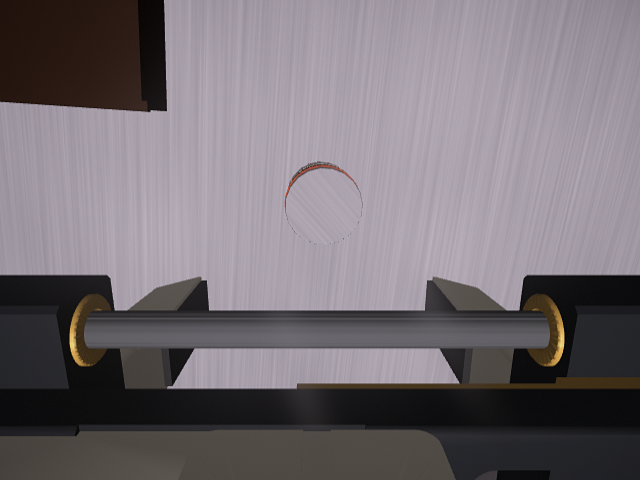

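```bash
python3 -c "
from h import *
W=cam('wrist');p=onz(W,(324,205),.078);print(p);off(p[0],p[1],.041)"
python3 -m inch '[[[0,4,2,15,0],[0,4,2,25,0],[0,0,0,25,0],[0,0,0,25,0],[0,0,0,20,0],[0,0,0,0,0]]]' 20; python3 -c "
from h import *
off(.4559,.4438,.041);C=cam('wrist'); cv2.imwrite('pics/w18.png',C['f'])"
```

```text
[0.4597727  0.45351822 0.078     ]
t 27.15 p [0.4511 0.4374 0.2451] yaw(toolx) 94.76 z [ 0.03   0.005 -1.   ] F [ 0.8  0.4 -0.5] M [-0.02  0.04 -0.02] w 1.0 q [-0.83  0.41 -0.05  1.56  0.05  1.15 -0.81]
off [ 14.9   3.8 204.3]
clock: 27.75
position: [0.4631, 0.4382, 0.1284]
ee_rot: [2.126, 2.283, 0.037]
force: [-0.6, -0.5, -0.5]
width: 0.999
t 27.75 p [0.4631 0.4382 0.1284] yaw(toolx) 94.09 z [ 0.032  0.002 -0.999] F [-0.6 -0.5 -0.5] M [-0.02  0.08  0.  ] w 0.999 q [-0.82  0.53 -0.05  1.67  0.06  0.91 -0.83]
off [ 6.1 -9.6 87.1]
```

View pics/w18.png

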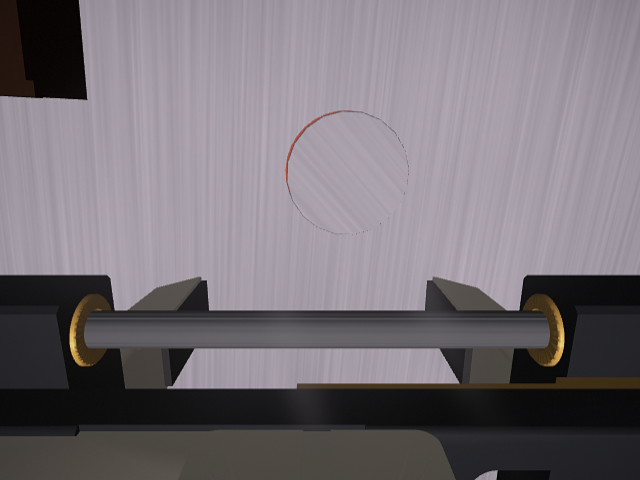

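```bash
python3 -c "
from h import *
W=cam('wrist');p=onz(W,(348,172),.078);print(p);off(p[0],p[1],.041)
cv2.imwrite('pics/w19.png',W['f'])"
```

```text
[0.47753595 0.48966452 0.078     ]
t 27.85 p [0.4641 0.4398 0.1314] yaw(toolx) 94.1 z [ 0.035  0.006 -0.999] F [-0.5 -0.5  0.6] M [ 0.03  0.06 -0.  ] w 1.0 q [-0.82  0.53 -0.05  1.67  0.06  0.92 -0.83]
off [48.5 13.7 91.1]
```

View pics/w19.png

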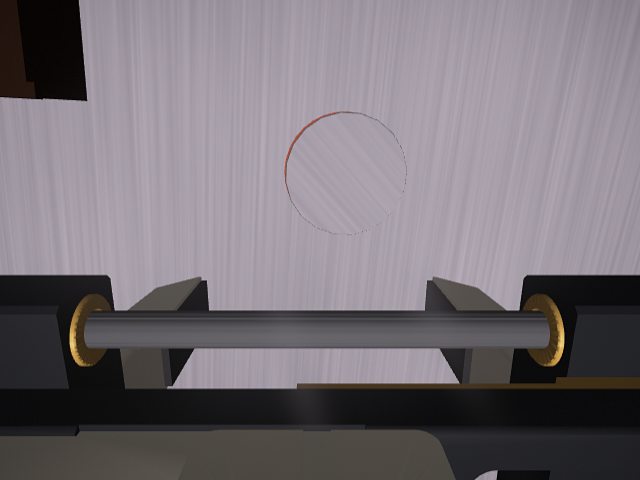

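```bash
python3 -m inch '[[[0,20,5,0,0],[0,20,5,0,0],[0,6,3,0,0],[0,0,0,0,0],[0,0,0,0,0]]]' 20; python3 -c "
from h import *
off(.4775,.4897,.041);C=cam('wrist'); cv2.imwrite('pics/w20.png',C['f'])"
```

```text
clock: 28.35
position: [0.4776, 0.4872, 0.1383]
ee_rot: [2.129, 2.279, 0.056]
force: [-0.7, -0.1, -1.2]
width: 1.003
t 28.35 p [0.4776 0.4872 0.1383] yaw(toolx) 93.89 z [ 0.041  0.011 -0.999] F [-0.7 -0.1 -1.2] M [-0.01  0.06  0.02] w 1.003 q [-0.86  0.58 -0.04  1.55  0.06  0.97 -0.86]
off [ 1.7 -4.  97.2]
```

View pics/w20.png

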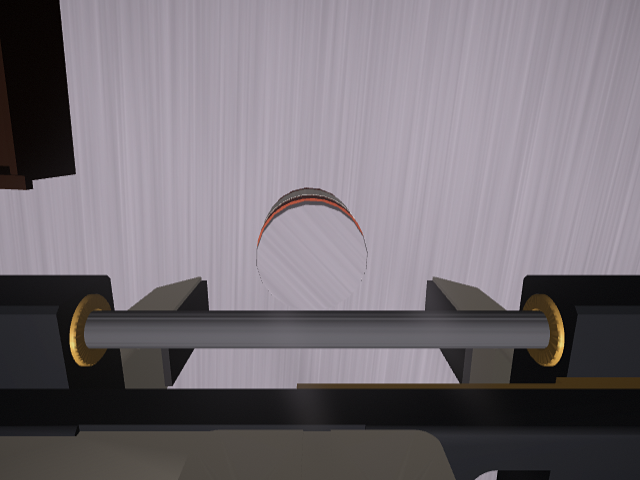

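```bash
python3 -c "
from h import *
W=cam('wrist');p=onz(W,(312,257),.078);print(p,onz(W,(75,175),.085));off(p[0],p[1],.041)"
python3 -m inch '[[[0,1,-3,12,0],[0,0,0,15,0],[0,0,0,15,0],[0,0,0,0,0]]]' 20; python3 -c "
from h import *
off(.4775,.4897,.041)"
```

```text
[0.47687732 0.4889217  0.078     ] [0.35271952 0.52767786 0.085     ]
t 28.45 p [0.4776 0.4869 0.1381] yaw(toolx) 93.87 z [ 0.041  0.01  -0.999] F [0.2 0.1 0.4] M [-0.05  0.03  0.02] w 1.001 q [-0.86  0.58 -0.04  1.55  0.06  0.97 -0.86]
off [ 1.3 -4.6 97. ]
clock: 28.85
position: [0.4757, 0.4857, 0.092]
ee_rot: [2.131, 2.276, 0.053]
force: [0.1, -0.6, -0.0]
width: 0.998
t 28.85 p [0.4757 0.4857 0.092 ] yaw(toolx) 93.79 z [ 0.04   0.009 -0.999] F [ 0.1 -0.6 -0. ] M [-0.07  0.06 -0.  ] w 0.998 q [-0.86  0.63 -0.04  1.6   0.07  0.88 -0.87]
off [ 3.6  0.  51.1]
```

```bash
python3 -m inch '[[[0,2,-1,12,0],[0,1,0,12,0],[0,0,0,12,0],[0,0,0,9,0],[0,0,0,0,0]]]' 20; python3 -c "
from h import *
off(.477,.489,.041)"
```

```text
clock: 29.35
position: [0.4758, 0.4885, 0.0418]
ee_rot: [2.13, 2.276, 0.05]
force: [-0.1, 0.0, 0.3]
width: 1.003
t 29.35 p [0.4758 0.4885 0.0418] yaw(toolx) 93.79 z [ 0.039  0.007 -0.999] F [-0.1  0.   0.3] M [-0.02  0.03  0.02] w 1.003 q [-0.86  0.69 -0.04  1.63  0.07  0.8  -0.88]
off [0.4 1.2 0.8]
```

```bash
python3 -m inch '[[[1,0,0,0,0],[1,0,0,0,0],[1,0,0,0,0],[1,0,0,0,0],[1,0,0,0,0],[1,0,0,0,0],[1,0,0,0,0]]]' 20; python3 -m inch '[[[1,0,0,-20,0],[1,0,0,-40,0],[1,0,0,-45,0],[1,0,0,-45,0],[1,0,0,-45,0],[1,0,0,-40,0],[1,0,0,0,0],[1,0,0,0,0]]]' 20; python3 -c "from h import *; off(.5855,-.042,.121); C=cam('wrist'); cv2.imwrite('pics/w21.png',C['f'])"
```

```text
clock: 30.05
position: [0.4764, 0.4887, 0.0428]
ee_rot: [2.131, 2.276, 0.052]
force: [-0.1, 0.0, -2.8]
width: 0.718
clock: 30.85
position: [0.4645, 0.485, 0.2832]
ee_rot: [2.13, 2.277, 0.038]
force: [-0.9, -0.3, -4.6]
width: 0.715
t 30.85 p [0.4645 0.485  0.2832] yaw(toolx) 93.82 z [ 0.034  0.002 -0.999] F [-0.9 -0.3 -4.6] M [-0.02  0.08 -0.02] w 0.715 q [-0.88  0.46 -0.04  1.38  0.05  1.27 -0.86]
off [-533.8   80.1  165.1]
```

View pics/w21.png

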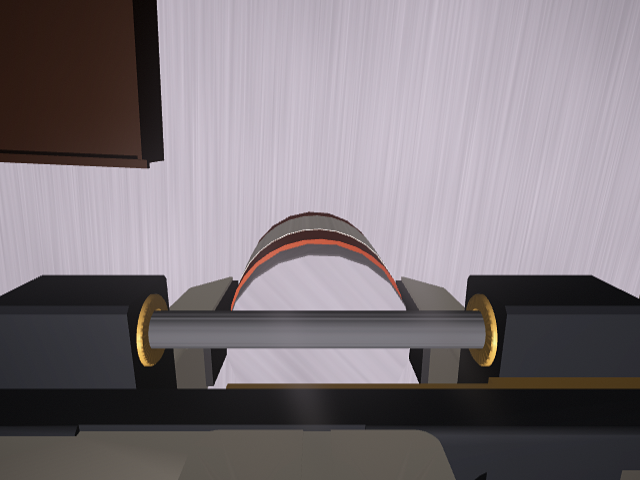

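```bash
python3 -m inch '[[[1,-25,3,0,0],[1,-48,7,0,0],[1,-48,7,0,0],[1,-48,7,0,0],[1,-48,7,0,0],[1,-48,7,0,0],[1,-48,7,0,0],[1,-48,7,0,0],[1,-48,7,0,0],[1,-48,7,0,0],[1,-40,7,0,0],[1,-20,5,0,0]]]' 20; python3 -m inch '[[[1,0,0,0,0],[1,0,0,0,0]]]' 20;  python3 -c "from h import *; off(.5855,-.042,.121); C=cam('wrist'); cv2.imwrite('pics/w22.png',C['f'])"
```

```text
clock: 32.1
position: [0.5692, -0.0409, 0.2633]
ee_rot: [2.131, 2.298, -0.011]
force: [-0.2, -0.4, -3.2]
width: 0.714
clock: 32.3
position: [0.5677, -0.0458, 0.2597]
ee_rot: [2.141, 2.292, -0.02]
force: [0.1, 0.4, -4.1]
width: 0.718
t 32.3 p [ 0.5677 -0.0458  0.2597] yaw(toolx) 93.9 z [-0.005 -0.013 -1.   ] F [ 0.1  0.4 -4.1] M [ 0.06 -0.02 -0.  ] w 0.718 q [-0.13  0.32  0.15  1.67 -0.04  1.16  0.09]
off [  4.3  18.8 138.6]
```

View pics/w22.png

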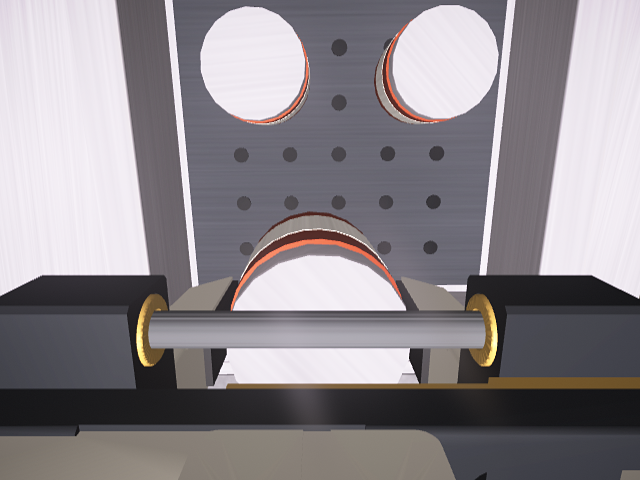

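```bash
python3 -m inch '[[[1,3,8,10,0],[1,1,8,12,0],[1,0,0,15,0],[1,0,0,15,0],[1,0,0,15,0],[1,0,0,0,0]]]' 20;  python3 -c "from h import *; off(.5855,-.042,.121)"
```

```text
clock: 32.95
position: [0.5845, -0.0311, 0.1838]
ee_rot: [2.129, 2.31, -0.021]
force: [-0.8, 0.6, -3.1]
width: 0.71
t 32.95 p [ 0.5845 -0.0311  0.1838] yaw(toolx) 94.67 z [-0.009 -0.01  -1.   ] F [-0.8  0.6 -3.1] M [ 0.02 -0.01 -0.03] w 0.71 q [-0.14  0.41  0.13  1.73 -0.05  1.01  0.09]
off [-10.4   0.7  62.9]
```

```bash
python3 -m inch '[[[1,-6,0,10,0],[1,-4,0,15,0],[1,0,0,15,0],[1,0,0,5,0],[1,0,0,0,0]]]' 20;  python3 -c "from h import *; off(.5855,-.042,.121)"
```

```text
clock: 33.45
position: [0.587, -0.0401, 0.1364]
ee_rot: [2.123, 2.313, -0.018]
force: [-1.0, -0.1, -3.0]
width: 0.715
t 33.45 p [ 0.587  -0.0401  0.1364] yaw(toolx) 94.91 z [-0.007 -0.01  -1.   ] F [-1.  -0.1 -3. ] M [-0.04 -0.02 -0.04] w 0.715 q [-0.12  0.47  0.12  1.77 -0.06  0.91  0.12]
off [-1.6 -1.5 15.4]
```

```bash
python3 -m inch '[[[1,-1,-1,7,0],[1,0,0,4,0],[1,0,0,2,0],[1,0,0,2,0]]]' 20;  python3 -c "from h import *; off(.5855,-.042,.121)"
```

```text
clock: 33.85
position: [0.587, -0.042, 0.123]
ee_rot: [2.122, 2.312, -0.016]
force: [-10.6, -1.1, 17.0]
width: 0.716
t 33.85 p [ 0.587 -0.042  0.123] yaw(toolx) 94.9 z [-0.004 -0.01  -1.   ] F [-10.6  -1.1  17. ] M [-0.22  2.33  0.  ] w 0.716 q [-0.11  0.48  0.12  1.79 -0.06  0.88  0.12]
off [ 0.1 -1.5  2. ]
```

```bash
python3 -m inch '[[[0.12,0,0,0,0],[0.12,0,0,0,0],[0.12,0,0,0,0],[0.12,0,0,0,0],[0.12,0,0,-5,0],[0.12,0,0,-15,0],[0.12,0,0,-30,0],[0.12,0,0,-40,0],[0.12,0,0,-40,0],[0.5,0,0,-30,0],[0.5,-20,0,0,0],[0.5,0,0,0,0]]]' 20;  python3 -c "from h import *; st();C=cam('wrist'); cv2.imwrite('pics/w23.png',C['f']);C=cam('scene');crop(C,130,170,390,350,3,'s23.png')"
```

```text
clock: 35.05
position: [0.5905, -0.0602, 0.2943]
ee_rot: [2.118, 2.31, -0.01]
force: [0.1, -0.9, -0.2]
width: 0.664
t 35.05 p [ 0.5905 -0.0602  0.2943] yaw(toolx) 94.98 z [ 0.002 -0.01  -1.   ] F [ 0.1 -0.9 -0.2] M [-0.02  0.03 -0.01] w 0.664 q [-0.11  0.33  0.15  1.56 -0.04  1.25  0.14]
```

View pics/w23.png

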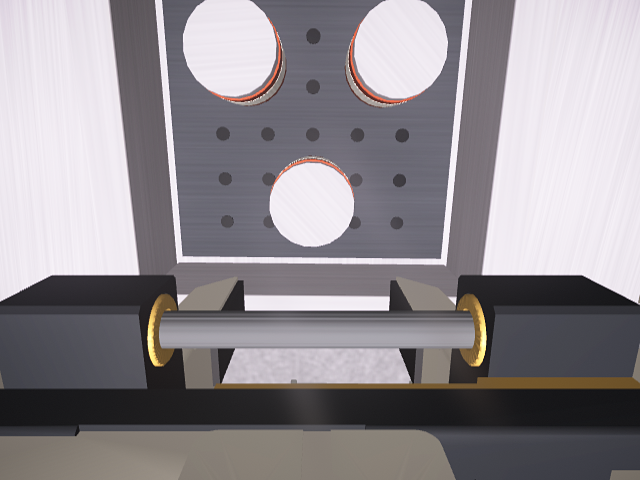

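View pics/s23.png

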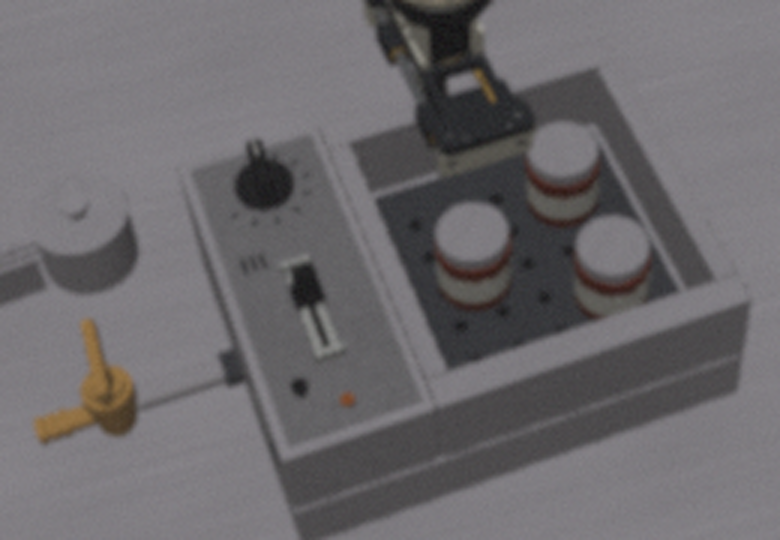

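```bash
python3 -m inch '[[[0.5,-40,0,0,0],[0.5,-45,1,0,0],[0.5,-40,1,0,0],[0.5,-10,0,0,0],[0.5,0,0,0,0],[0.5,0,0,0,0]]]' 30;  python3 -c "from h import *; off(.6024,-.1946,.184);C=cam('wrist'); cv2.imwrite('pics/w24.png',C['f'])"
```

```text
clock: 35.75
position: [0.605, -0.187, 0.2902]
ee_rot: [-2.106, -2.327, 0.009]
force: [-0.3, -0.2, 0.4]
width: 0.5
t 35.75 p [ 0.605  -0.187   0.2902] yaw(toolx) 95.71 z [-0.006 -0.002 -1.   ] F [-0.3 -0.2  0.4] M [0.08 0.   0.02] w 0.5 q [ 0.08  0.41  0.19  1.46 -0.08  1.28  0.38]
off [ -7.2  -2.7 106.2]
```

View pics/w24.png

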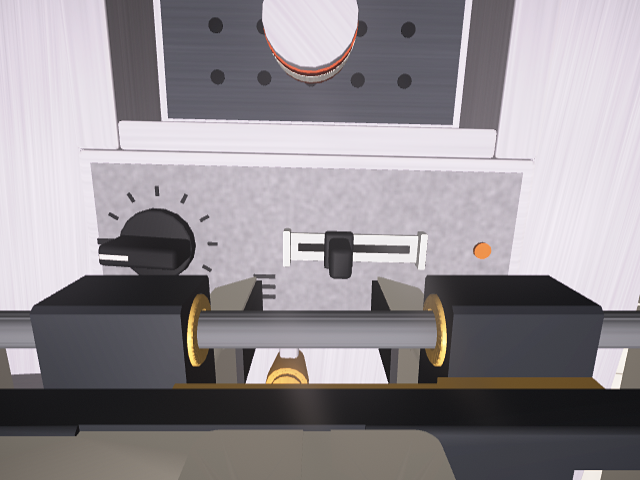

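```bash
python3 -c "
from h import *
W=cam('wrist');p=onz(W,(340,262),.210);print(p);off(p[0],p[1],.184)
print(onz(W,(145,258),.207),onz(W,(156,242),.17),onz(W,(102,258),.207))
cv2.imwrite('pics/w24c.png',cv2.resize(W['f'][150:330,80:450],None,fx=2,fy=2))"
```

```text
[ 0.61920598 -0.19277865  0.21      ]
t 35.85 p [ 0.6051 -0.1861  0.2904] yaw(toolx) 95.8 z [-0.005 -0.002 -1.   ] F [-0.  -0.6 -0.7] M [ 0.02 -0.02  0.01] w 0.504 q [ 0.08  0.41  0.19  1.46 -0.08  1.28  0.38]
off [ -7.9  14.  106.3]
[ 0.49698984 -0.20361887  0.207     ] [ 0.48941599 -0.20350983  0.17      ] [ 0.46996568 -0.20639264  0.207     ]
```

View pics/w24c.png

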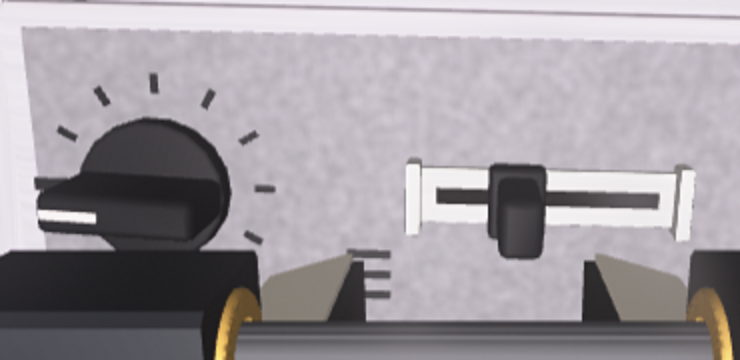

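```bash
python3 -m inch '[[[0.5,-5,8,10,1.3],[0.5,-2,5,20,0],[0.5,0,0,15,0],[0.5,0,0,0,0],[0.5,0,0,0,0]]]' 30;  python3 -c "from h import *; off(.6192,-.193,.184)"
```

```text
clock: 36.35
position: [0.6219, -0.1857, 0.2426]
ee_rot: [-2.126, -2.308, 0.004]
force: [1.0, -0.2, 0.8]
width: 0.497
t 36.35 p [ 0.6219 -0.1857  0.2426] yaw(toolx) 94.7 z [-0.004  0.    -1.   ] F [ 1.  -0.2  0.8] M [ 0.03 -0.01 -0.02] w 0.497 q [ 0.08  0.47  0.19  1.49 -0.09  1.19  0.37]
off [-7.1 -3.1 58.6]
```

```bash
python3 -m inch '[[[0.5,-6,-2,12,0],[0.5,-2,-1,15,0],[0.5,0,0,15,0],[0.5,0,0,10,0],[0.5,0,0,0,0]]]' 30;  python3 -c "from h import *; off(.6192,-.193,.184)"
```

```text
clock: 36.85
position: [0.6205, -0.1951, 0.1893]
ee_rot: [2.128, 2.31, -0.001]
force: [-0.1, 0.1, 0.2]
width: 0.499
t 36.85 p [ 0.6205 -0.1951  0.1893] yaw(toolx) 94.69 z [-0.    -0.001 -1.   ] F [-0.1  0.1  0.2] M [ 0.03 -0.   -0.04] w 0.499 q [ 0.1   0.51  0.18  1.56 -0.1   1.08  0.39]
off [ 2.2 -1.1  5.3]
```

```bash
python3 -m inch '[[[0.5,1,-1,4,0],[1,0,0,0,0],[1,0,0,0,0],[1,0,0,0,0],[1,0,0,0,0],[1,0,0,0,0],[1,0,0,0,0]]]' 15;  python3 -c "from h import *; st()"; python3 -m inch '[[[1,0,15,0,0],[1,0,15,0,0],[1,0,10,0,0]]]'; python3 -c "from h import *; st()"
```

```text
clock: 37.55
position: [0.6205, -0.1946, 0.1874]
ee_rot: [2.126, 2.308, 0.002]
force: [-0.2, 0.7, -3.3]
width: 0.149
t 37.55 p [ 0.6205 -0.1946  0.1874] yaw(toolx) 94.68 z [ 0.003 -0.001 -1.   ] F [-0.2  0.7 -3.3] M [-0.02 -0.11 -0.06] w 0.149 q [ 0.1   0.51  0.18  1.57 -0.1   1.07  0.39]
clock: 37.85
position: [0.6584, -0.1917, 0.1874]
ee_rot: [-2.131, -2.308, 0.002]
force: [-2.1, 0.4, 1.4]
width: 0.151
t 37.85 p [ 0.6584 -0.1917  0.1874] yaw(toolx) 94.58 z [-0.001 -0.001 -1.   ] F [-2.1  0.4  1.4] M [ 0.03  0.44 -0.03] w 0.151 q [ 0.09  0.57  0.18  1.47 -0.11  1.12  0.37]
```

```bash
python3 -m inch '[[[1,0,5,0,0],[1,0,4,0,0],[1,0,3,0,0]]]'; python3 -c "from h import *; st()"
```

```text
clock: 38.15
position: [0.6619, -0.1915, 0.1873]
ee_rot: [-2.123, -2.295, 0.02]
force: [-11.7, 2.7, 7.8]
width: 0.147
t 38.15 p [ 0.6619 -0.1915  0.1873] yaw(toolx) 94.45 z [-0.02   0.001 -1.   ] F [-11.7   2.7   7.8] M [ 0.42  2.42 -0.07] w 0.147 q [ 0.09  0.58  0.19  1.44 -0.11  1.15  0.37]
```

```bash
python3 -m inch '[[[0.5,0,0,0,0],[0.5,0,0,0,0],[0.5,0,0,0,0],[0.5,0,0,0,0],[0.5,0,0,-10,0],[0.5,0,0,-30,0],[0.5,0,0,-40,0],[0.5,0,-20,-25,0],[0.5,0,-40,0,0],[0.5,0,-45,0,0],[0.5,0,-40,0,0]]]' 15;  python3 -m inch '[[[0.5,0,-15,0,0],[0.5,0,0,0,0]]]';  python3 -c "from h import *; off(.4927,-.2033,.184);C=cam('wrist'); cv2.imwrite('pics/w25.png',C['f'])"
```

```text
clock: 39.25
position: [0.5214, -0.2014, 0.3018]
ee_rot: [-2.12, -2.304, 0.015]
force: [-0.9, -0.7, 1.1]
width: 0.5
clock: 39.45
position: [0.5017, -0.2045, 0.3052]
ee_rot: [-2.126, -2.302, 0.012]
force: [0.8, 0.3, 0.3]
width: 0.497
t 39.45 p [ 0.5017 -0.2045  0.3052] yaw(toolx) 94.55 z [-0.011 -0.001 -1.   ] F [0.8 0.3 0.3] M [-0.01 -0.03 -0.  ] w 0.497 q [ 0.12  0.25  0.21  1.66 -0.05  1.25  0.42]
off [  1.8  -7.5 121.3]
```

View pics/w25.png

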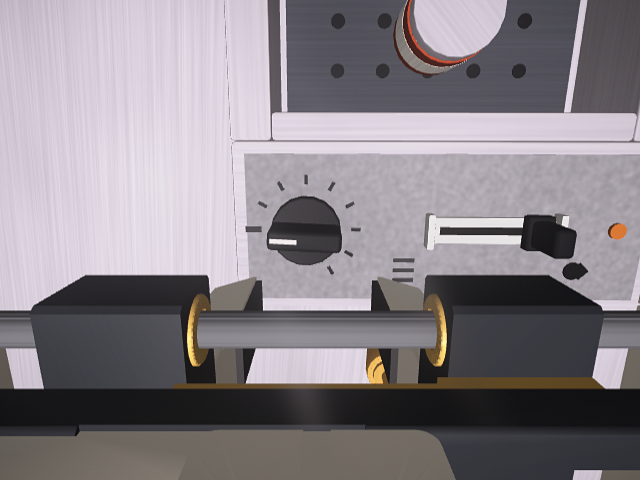

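```bash
python3 -c "
from h import *
W=cam('wrist');print(onz(W,(304,241),.207),onz(W,(306,229),.172))"; python3 -m inch '[[[0.5,0,0,0,-8],[0.5,0,0,0,-8],[0.5,0,0,0,-8],[0.5,0,0,0,-8],[0.5,0,0,0,-8],[0.5,0,0,0,-8],[0.5,0,0,0,-8],[0.5,0,0,0,-8],[0.5,0,0,0,-8],[0.5,0,0,0,-8],[0.5,0,0,0,-8],[0.5,0,0,0,-2]]]' 15;  python3 -m inch '[[[0.5,0,0,0,0],[0.5,0,0,0,0]]]';  python3 -c "from h import *; off(.4927,-.2033,.184);C=cam('wrist'); cv2.imwrite('pics/w26.png',C['f'])"
```

```text
[ 0.49271734 -0.20393957  0.207     ] [ 0.49278772 -0.2035703   0.172     ]
clock: 40.75
position: [0.5233, -0.1979, 0.3018]
ee_rot: [0.25, -3.123, -0.007]
force: [-0.5, 0.1, -0.4]
width: 0.497
clock: 40.95
position: [0.5258, -0.1972, 0.3011]
ee_rot: [0.252, -3.123, -0.009]
force: [-0.8, -0.1, 0.6]
width: 0.498
t 40.95 p [ 0.5258 -0.1972  0.3011] yaw(toolx) -170.78 z [-0.009  0.005 -1.   ] F [-0.8 -0.1  0.6] M [ 0.18 -0.05  0.  ] w 0.498 q [ 0.31  0.29 -0.06  1.6   0.01  1.26  1.98]
off [ 32.7  -1.5 117.3]
```

View pics/w26.png

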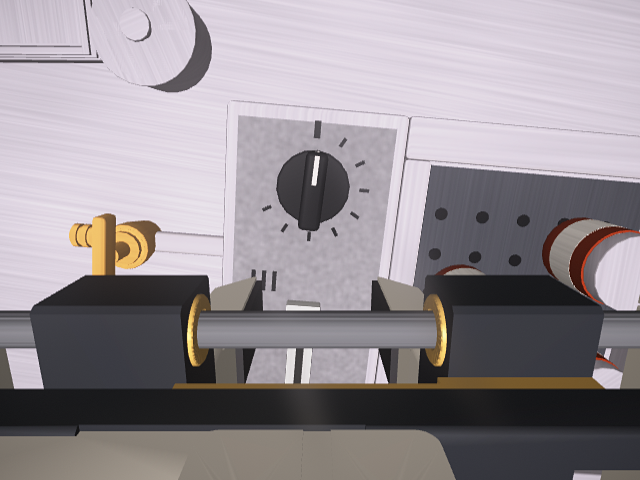

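```bash
python3 -m inch '[[[0.5,10,0,0,4.5],[0.5,12,0,10,0],[0.5,10,0,15,0],[0.5,0,0,15,0],[0.5,0,0,0,0],[0.5,0,0,0,0]]]';  python3 -c "
from h import *
off(.4927,-.2037,.184);W=cam('wrist'); cv2.imwrite('pics/w27.png',W['f'])"
```

```text
clock: 41.6
position: [0.4952, -0.1996, 0.2606]
ee_rot: [0.116, -3.132, -0.009]
force: [-0.0, -0.4, 0.5]
width: 0.498
t 41.6 p [ 0.4952 -0.1996  0.2606] yaw(toolx) -175.75 z [-0.007  0.005 -1.   ] F [-0.  -0.4  0.5] M [0.06 0.01 0.01] w 0.498 q [ 0.32  0.27 -0.04  1.73  0.01  1.15  1.92]
off [ 2.3 -4.3 76.6]
```

View pics/w27.png

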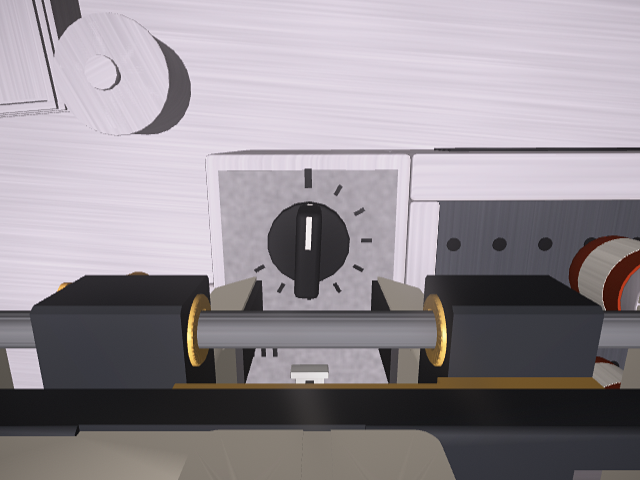

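```bash
python3 -c "
from h import *
W=cam('wrist');print(onz(W,(307.5,251),.207),onz(W,(308.5,242),.173))"; python3 -m inch '[[[0.5,1,-3,12,0],[0.5,1,-1,15,0],[0.5,0,0,15,0],[0.5,0,0,12,0],[0.5,0,0,10,0],[0.5,0,0,0,0]]]';  python3 -c "
from h import *
off(.4927,-.2037,.184)"
```

```text
[ 0.48771566 -0.20475781  0.207     ] [ 0.49110081 -0.2044162   0.173     ]
clock: 42.3
position: [0.4951, -0.2047, 0.1941]
ee_rot: [0.116, -3.136, -0.006]
force: [-0.1, 1.0, -0.4]
width: 0.5
t 42.3 p [ 0.4951 -0.2047  0.1941] yaw(toolx) -175.76 z [-0.003  0.004 -1.   ] F [-0.1  1.  -0.4] M [ 0.13 -0.01 -0.05] w 0.5 q [ 0.33  0.33 -0.04  1.83  0.01  0.99  1.92]
off [ 2.3  1.2 10.1]
```

```bash
python3 -m inch '[[[0.5,2,1,8,0],[0.5,0,0,0,0],[1,0,0,0,0],[1,0,0,0,0],[1,0,0,0,0],[1,0,0,0,0],[1,0,0,0,0],[1,0,0,0,0]]]' 20;  python3 -c "
from h import *
off(.4927,-.2037,.184)"
```

```text
clock: 43.1
position: [0.4942, -0.2045, 0.1872]
ee_rot: [-0.116, 3.139, 0.004]
force: [0.9, 1.3, -1.3]
width: 0.145
t 43.1 p [ 0.4942 -0.2045  0.1872] yaw(toolx) -175.76 z [ 0.     0.002 -1.   ] F [ 0.9  1.3 -1.3] M [ 0.17 -0.07  0.06] w 0.145 q [ 0.33  0.33 -0.04  1.84  0.01  0.97  1.92]
off [1.4 0.9 3.2]
```

```bash
python3 -m inch '[[[1,0,0,0,7],[1,0,0,0,7],[1,0,0,0,7],[1,0,0,0,7],[1,0,0,0,7]]]' ; python3 -c "
from h import *
off(.4927,-.2037,.187)"
```

```text
clock: 43.6
position: [0.4939, -0.2057, 0.1872]
ee_rot: [-0.865, -3.02, -0.002]
force: [0.6, -1.3, -2.3]
width: 0.151
t 43.6 p [ 0.4939 -0.2057  0.1872] yaw(toolx) 148.05 z [ 0.     0.001 -1.   ] F [ 0.6 -1.3 -2.3] M [-0.22  0.02  0.24] w 0.151 q [ 0.23  0.33  0.09  1.85 -0.04  0.97  1.34]
off [2.1 1.1 0.2]
```

```bash
python3 -m inch '[[[1,0,0,0,7.5],[1,0,0,0,7.5],[1,0,0,0,7.5],[1,0,0,0,7.5],[1,0,0,0,7.5],[1,0,0,0,7.5],[1,0,0,0,7.5]]]' ; python3 -c "
from h import *
off(.4935,-.205,.187)"
```

```text
clock: 44.3
position: [0.4923, -0.2068, 0.1872]
ee_rot: [-2.155, -2.284, 0.002]
force: [-0.9, 0.0, -0.0]
width: 0.152
t 44.3 p [ 0.4923 -0.2068  0.1872] yaw(toolx) 93.32 z [-0.002  0.    -1.   ] F [-0.9  0.  -0. ] M [-0.06 -0.06  0.29] w 0.152 q [ 0.07  0.33  0.29  1.86 -0.11  0.97  0.47]
off [1.8 1.3 0.2]
```

```bash
python3 -m inch '[[[1,0,0,0,7.5],[1,0,0,0,7.5],[1,0,0,0,7.5],[1,0,0,0,7.5],[1,0,0,0,7.5],[1,0,0,0,7.5]]]' ; python3 -c "
from h import *
off(.4935,-.205,.187)"
```

```text
clock: 44.9
position: [0.4907, -0.2063, 0.1871]
ee_rot: [-2.884, -1.239, 0.006]
force: [-1.1, -0.6, -0.4]
width: 0.152
t 44.9 p [ 0.4907 -0.2063  0.1871] yaw(toolx) 46.48 z [-0.005  0.001 -1.   ] F [-1.1 -0.6 -0.4] M [-0.02  0.09  0.05] w 0.152 q [-0.06  0.34  0.47  1.88 -0.18  0.97 -0.27]
off [2.9 1.1 0.1]
```

```bash
python3 -m inch '[[[1,0,0,0,6],[1,0,0,0,5],[1,0,0,0,0]]]' ; python3 -c "
from h import *
st()"; python3 -m inch '[[[0.5,0,0,0,0],[0.5,0,0,0,0],[0.5,0,0,0,0],[0.5,0,0,0,0],[0.5,0,0,-10,0],[0.5,0,0,-30,0],[0.5,0,0,-40,0],[0.5,-20,0,-20,0],[0.5,0,0,0,0]]]';python3 -c "
from h import *
st();C=cam('wrist'); cv2.imwrite('pics/w28.png',C['f']);C=cam('scene');crop(C,130,170,390,350,3,'s28.png')"
```

```text
clock: 45.2
position: [0.4904, -0.206, 0.1872]
ee_rot: [-2.995, -0.94, 0.007]
force: [-0.8, -0.7, -2.0]
width: 0.15
t 45.2 p [ 0.4904 -0.206   0.1872] yaw(toolx) 34.84 z [-0.005  0.001 -1.   ] F [-0.8 -0.7 -2. ] M [-0.31 -0.12 -0.11] w 0.15 q [-0.1   0.35  0.52  1.88 -0.2   0.97 -0.45]
clock: 46.1
position: [0.4739, -0.2179, 0.2932]
ee_rot: [-2.99, -0.953, 0.009]
force: [0.1, -0.7, 0.3]
width: 0.501
t 46.1 p [ 0.4739 -0.2179  0.2932] yaw(toolx) 35.36 z [-0.006  0.001 -1.   ] F [ 0.1 -0.7  0.3] M [-0.06  0.09  0.  ] w 0.501 q [-0.12  0.23  0.56  1.75 -0.13  1.21 -0.48]
```

View pics/w28.png

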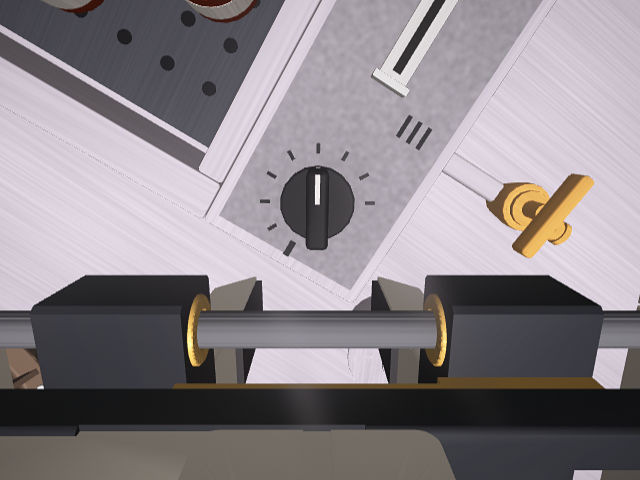

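View pics/s28.png

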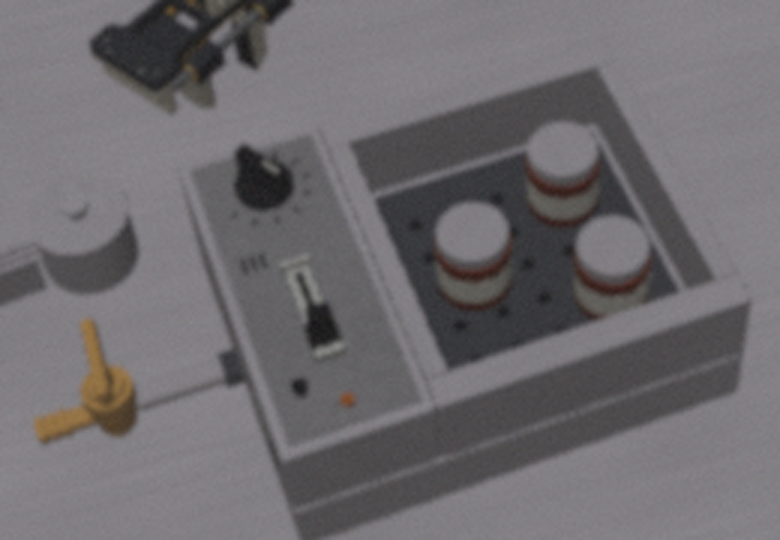

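```bash
python3 -m inch '[[[0.5,0,0,-20,0],[0.5,0,0,0,0],[0.5,0,0,0,0],[0.5,0,0,0,0],[0.5,0,0,0,0]]]'; python3 -c "
from h import *
st()
from cell import workorder
print(workorder.sign_off())"
```

```text
clock: 46.7
position: [0.4748, -0.2118, 0.3065]
ee_rot: [-2.98, -0.961, 0.021]
force: [-0.4, -0.2, 0.3]
width: 0.5
t 46.7 p [ 0.4748 -0.2118  0.3065] yaw(toolx) 35.75 z [-0.016  0.006 -1.   ] F [-0.4 -0.2  0.3] M [-0.04 -0.01 -0.01] w 0.5 q [-0.13  0.22  0.56  1.72 -0.12  1.25 -0.49]
the job is handed in; nothing more can be done
None
```

I finished all the steps in order and handed the job in at about 47 s. The sign-off gives no verdict, so what follows comes from my own last checks.

- **Drain plug:** I pressed it home with about 20–37 N while turning it clockwise to its stop. Afterwards the handle lay about 2–3° past square, and its top was at about 0.124–0.126 m (nominal 0.127 home, 0.137 loose). It still looked the same in the last pictures. One rough height check gave 0.108 m. It used a blurry pixel in the overhead picture, so I set it aside.
- **Jars:** Only three were there, and all three stand upright on the tank floor. The third was knocked about 4 cm aside while I was approaching it, so I measured it again before gripping it.
- **Selector:** I pushed it until it met the far stop at about 12 N. The pictures show it resting against the end post.
- **Thermostat:** I turned it 150° clockwise, and the pointer sits on the fifth mark after off.

The gripper was open, clear of everything and reading no force at the end. I never went near the spray bottle or the pot. The pot shows no movement in the pictures; I did not re-measure the spray bottle at the end.

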